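# Load the column compartment and close its sliding cover

## Task

Get the column compartment ready to run: fold the raised flap back until it lies flat on the sliding cover, then take the steel column from its sloping rest and lower it level into the two V saddles in the compartment, thick end away from the robot, letting go only once it is lying in them. Then slide the cover fully shut over it with the flap still folded, and leave the bottle, vial rack, spanner and short cartridge where they are.

Things in the scene. Friction and masses are not known exactly. Their poses are not given: they have to be found in the camera images.
- unit: Fixed white bench unit, 240 (x) x 280 (y) x 95 mm high, origin under its centre; x away from the robot, y to the left. Open recess (compartment) in its right half: 180 (x) x 100 (y) mm centred at y = -70 mm, floor 40 mm above the bench. Parking deck in its left half. Two aluminium guide rails along y at x = +-110 mm (12 mm wide), tops 106 mm above the bench.
- cradle (a point): Where the column's centre must finally lie, in the recess: x = 0, y = -70 mm of the unit, 70 mm above the bench; axes as the unit's, the column lies along x. Two black V saddles, 12 mm thick, stand at x = -40 and +40 mm from here; their arms reach 12 mm to either side and 4 mm above this point. Between them the recess is clear.
- cover (a joint): Position (m) of the flat aluminium sliding cover, 204 (x) x 130 (y) x 6 mm: 0 = fully shut over the recess (end stop), 0.13 = fully parked on the deck (end stop); it grows along the unit's +y. Starts parked, 0.115 to 0.13. Dry friction about 2 N, stays where left. Its top face is 102 mm above the bench.
- grip_rib (a point): Centre of the upright black grip rib on the cover's top face, 70 mm long (x) x 10 mm thick (y, the slide direction) x 26 mm high; its top is 13 mm above this point, the cover's face 13 mm below. Moves with the cover; axes as the unit's. The cover's +y edge is 12 mm beyond it; the folded flap ends 43 mm to its -y side.
- flap (a joint): Angle (rad) of the grey flap, second panel of the bifold cover, hinged along x on the cover's -y top edge: 0 = level, straight out over the recess; pi/2 = upright; pi = folded flat on the cover (stop). Stays where left (friction 0.05 Nm, about 1 N at its edge). Starts at 0.85 to 1.45, leaning over the recess. Panel 190 (x) x 75 (hinge to free edge) x 5 mm.
- flap_hinge_mid (a point): Middle of the flap's hinge line, 102 mm above the bench; axes as the unit's (hinge line along x). Moves with the cover, 118 mm to the -y side of the rib.
- flap_edge (a point): Middle of the flap's free edge, 75 mm from the hinge.
- column_mid (a point): Centre of the loose steel column, on its axis: a straight tube 12 mm in diameter, 150 mm long overall, about 130 g. Its x axis points along it to the thick end. Bare tube from x = -59 to +55 mm; thick end fitting 20 mm in diameter, thin one 16 mm. Starts on the sloping rest, axis 40 degrees (0.70 rad) to the bench, thick end high and away from the robot, centre 95 mm up.
- column_thick_end (a point): Centre of the end face of the column's thick end, 75 mm from its centre.
- rest: Fixed sloping rest: base plate 170 x 90 x 12 mm, origin under its centre; x is the horizontal direction in which the column rises. The column lies in two open V saddles, 12 mm thick, 45 mm either side of its centre, on posts, a stop plate at its low end. Between the saddles its sides and the space below are free; it lifts out square to its axis.
- bottle: Bystander: amber bottle with blue cap, 68 mm diameter, 140 mm high; origin under its centre.
- vial_rack: Bystander: white rack of small vials, 90 x 90 mm, 54 mm high; origin under its centre.
- spanner: Bystander: small steel spanner, 150 mm long, lying on the bench along its x.
- cartridge: Bystander: short plain steel cartridge, 18 mm diameter, 40 mm long, lying on the bench along its x.
There are look-alikes about, which are no part of the job. Of the things shaped like the part that bears column_mid, the bare steel one is meant.

How it is judged (in metres and radians):
On the way, in this order (a step that is already met when the one before it is completed fails the run):
1. the flap lies folded flat on the cover (value of joint flap above 3 rad), for 0.2 s.
2. the column lies level in both saddles while still held by the fingers (y of column_mid in the frame of cradle between -0.004 and 0.004 m and z of column_mid in the frame of cradle between -0.004 and 0.004 m and x of column_mid in the frame of cradle between -0.015 and 0.015 m and angle between the x axis of column_mid and the x axis of cradle, either way round below 0.09 rad and x of column_thick_end in the frame of cradle above 0.04 m and contact force between column and the fingers above 0.3 N), for 0.1 s.
3. the cover is fully shut with the flap folded and the column in its saddles (y of column_mid in the frame of cradle between -0.004 and 0.004 m and z of column_mid in the frame of cradle between -0.004 and 0.004 m and x of column_mid in the frame of cradle between -0.015 and 0.015 m and angle between the x axis of column_mid and the x axis of cradle, either way round below 0.09 rad and x of column_thick_end in the frame of cradle above 0.04 m and value of joint flap above 3 rad and value of joint cover below 0.005 m), for 0.2 s.
At the end, for the whole second after the job is handed in: The column rests in both saddles (centre within 4 mm of the seat line sideways and in height, within 15 mm lengthwise, axis within 5 degrees), thick end away from the robot, at rest; the cover is shut to within 5 mm of its stop and the flap is folded flat on it (over 3.0 rad) (all of step 3 and linear speed of column below 0.02 m/s); the robot touches nothing.
It fails at once if the bottle is displaced by more than 30 mm (distance of bottle from where it was at the start of the episode above 0.03 m).
It fails at once if the vial rack is displaced by more than 30 mm (distance of vial_rack from where it was at the start of the episode above 0.03 m).
It fails at once if the spanner is displaced by more than 30 mm (distance of spanner from where it was at the start of the episode above 0.03 m).
It fails at once if the cartridge is displaced by more than 30 mm (distance of cartridge from where it was at the start of the episode above 0.03 m).
It also fails if it takes over 72 s, if anything falls off the work surface, if the arm or the gripper's body presses on something with over 40 N, if the wrist force passes 120 N, or if a joint passes its speed limit or range.

## Robot

A 6-joint arm with a two-finger parallel gripper is mounted at the origin on the work surface. World frame = base frame: x ahead of the robot, y to its left, z up, the work surface at z = 0. Lengths are in mm, angles in rad, forces in N, time in s.
With the tool pointing down it reaches from about 325 to 775 mm from the base axis. Payload 9.3 kg.
Tool frame: the origin (TCP) lies midway between the tips of the shut fingers; the grasp point (between the pads) lies 19 mm behind it; y points along the fingers, z is the direction in which the jaws open and shut, and the axes are right-handed (so a half turn about y gives the same grasp; the last joint's range is limited). The gripper opens to 85 mm and grips with 20 to 120 N. Pads are 22 mm wide; open, the fingers measure 114 mm over their backs; the gripper's body (76 mm by 85 mm) begins 54 mm behind the grasp point. The pads swing forward as they close: fully open they stand 13 mm farther back than shut.
Start: joints at [-1.258, 0.259, 0.021, 1.334, 0, 1.418], TCP at [247.019, -491.404, 193.979] pointing down, gripper open.
Joint ranges: [-3.04, 3.04], [-0.91, 1.82], [-1.04, 1.36], [-1.92, 1.95], [-1.52, 1.45], [-3.14, 3.14]. Speed limits (rad/s): [2.22, 2.22, 2.79, 3.14, 3.14, 3.14].

## Interface

Orientations are given as a rotation vector (axis times angle).
In Python, from station import observe, grab_frame, get_calibration, job_done gives the robot as it stands.
- The arm moves only by the tool send_rows, never from a script. Its argument "plan" is a list that holds one entry, the list of rows, each a list of 7 numbers: the shift along the tool's x, y, z in cm, then the turn, a rotation vector about the tool's x, y, z in rad, then the finger opening in cm, from 0 to 8.54. A call has 1 to 12 rows; each row shifts and turns the commanded pose from where the row before left it, along the tool's axes as they then stand; what a row does not reach is not made up. A row lasts 1/12 s, in which the tool goes at most 41.7 mm and 7.16 degrees, less where a joint would pass 70% of its speed; a pose out of reach is approached as far as the arm can. A call is refused whole if a number of a shift passes 4.17 or a number of a turn 0.125, either way. A call with a gripper value outside its range is refused whole. The fingers move at their own pace and stop on an object; "grip_force" is the grip in N (left out, the last holds). Time passes only in rows, so rows that do not move let the fingers close. It gives the time, the measured TCP pose, the force and the opening at its end, in the units of the state.
- observe(): the state, without advancing time (a new reading comes with each control period).
- grab_frame(name): name is "scene" or "top" or "wrist"; returns the picture (384x512x3 uint8, red, green, blue); there is no depth.
- get_calibration(name): a dict with "vfov" (degrees; the focal length in pixels is half the picture's height over the tangent of half this angle, whatever the lens; pixels are square), "cx", "cy" (the principal point, pixels), "R" (3x3) and "t" (3): a world point X has camera coordinates R X + t. Camera axes: x right, y down, z forward; pixel columns grow to the right and rows downward; lengths in mm; the calibration is good to about 2 mm. A picture is of the moment at which its call begins: read the wrist's pose just before it. get_calibration takes no time and is no camera call; for the wrist camera it gives the pose at the moment of the call.
- job_done(): hands the job in, once; it reports no verdict.
The state is a dict: "time_s": time; "joints": joint angles; "qd": joint speeds; "joint_torque": joint torques, N m; "tcp_pos": TCP position; "tool_rot": TCP orientation; "ft_force": force on the tool from outside, world axes, zero at the start; "ft_torque": the same for the moment, N m; "gripper_width": opening from 0.0 (shut) to 1.0 (fully open).
Only numpy, scipy, OpenCV 4.12 (cv2) and the standard library are available. Lean on these libraries where they do the work, as an engineer would, in place of code of your own. Each camera call takes 0.05 s, during which the arm holds its last target.

## Working session

There is one attempt and no reset: what is moved stays moved. The work goes in short steps, Python scripts to look and compute and a tool call to move; the robot and the scene stay as the last step left them, time stands still between calls to the robot, and variables do not carry over. Pictures are saved under pics/ and viewed, and the job is handed in when it is done.

Besides the shell and the picture viewer there is one more tool, called after "Emit:" as a command line: name --argument value ..., lists and objects as JSON in quotes. send_rows: Moves the arm, as the interface text tells. Its arguments: {"type":"object","properties":{"plan":{"type":"array","items":{"type":"array","items":{"type":"array","items":{"type":"number"}}}},"grip_force":{"type":"number"}},"required":["plan"]}

```bash
ls; mkdir -p pics; python3 - <<'E'
from station import *
import cv2
print(observe())
for n in ["scene","top","wrist"]:
    c=get_calibration(n);print(n,c)
    f=grab_frame(n);cv2.imwrite(f"pics/{n}0.png",f[:,:,::-1])
E
```

```text
pics
{'time_s': 0.0, 'joints': array([-1.25764284e+00,  2.59193521e-01,  2.07197352e-02,  1.33366669e+00,
       -1.13626442e-05,  1.41820802e+00]), 'qd': array([ 0.00032842,  0.00059808, -0.00019481,  0.00189342,  0.00121803,
        0.00105321]), 'joint_torque': array([-9.67493690e-06, -5.55641985e+01,  3.44527388e+01,  1.36250429e-02,
       -1.32177142e-04,  4.03447814e-06]), 'tcp_pos': array([ 246.8903997 , -491.09580411,  193.34892592]), 'tool_rot': array([-0.46552015,  1.96362517, -1.96092497]), 'ft_force': array([ 0.27083481, -0.25536697, -0.35595416]), 'ft_torque': array([0.05254115, 0.04073077, 0.00283398]), 'gripper_width': 1.0017895524889178}
scene {'vfov': 52.40551992028121, 'cx': 252.04691629992385, 'cy': 193.28890216177908, 'R': array([[-6.63824434e-01,  7.47887984e-01, -8.26970180e-04],
       [ 6.42684108e-01,  5.69879412e-01, -5.12049405e-01],
       [-3.82484324e-01, -3.40442387e-01, -8.58955600e-01]]), 't': array([ 544.45709484, -212.07124978, 1153.69745376])}
top {'vfov': 45.678369061563465, 'cx': 252.14067572242874, 'cy': 193.09096861700718, 'R': array([[ 0.02341655, -0.99965683,  0.01174266],
       [-0.99212099, -0.02468285, -0.12282792],
       [ 0.12307561, -0.00877393, -0.99235851]]), 't': array([-196.64010173,  584.01017525, 1230.19725189])}
wrist {'vfov': 61.03753924443731, 'cx': 248.45021078579148, 'cy': 193.48198964285208, 'R': array([[ 4.49377876e-01, -8.93341302e-01, -9.17794753e-04],
       [-8.56871122e-01, -4.31322365e-01,  2.82370143e-01],
       [-2.52648776e-01, -1.26104463e-01, -9.59305092e-01]]), 't': array([-549.43875413,  -36.47570558,  378.84825934])}
```

View pics/scene0.png

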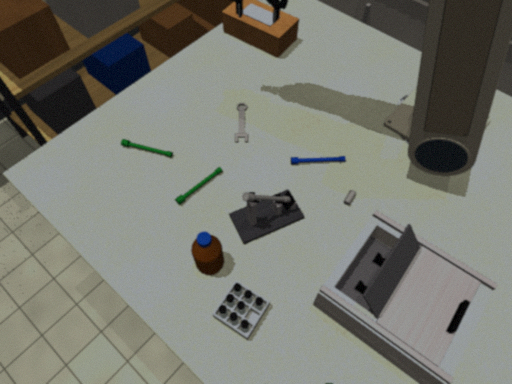

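View pics/top0.png

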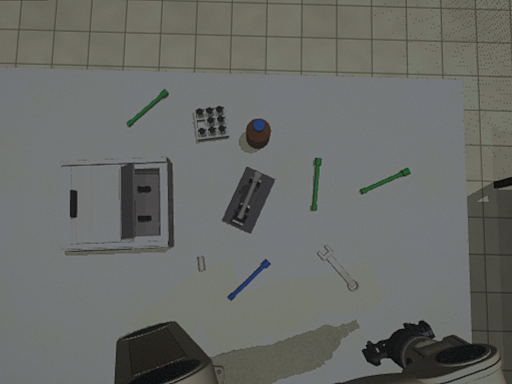

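View pics/wrist0.png

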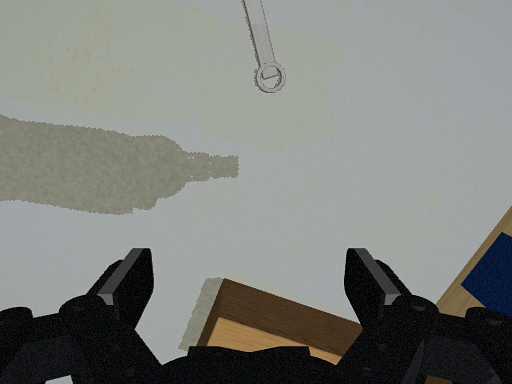

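Top view: the unit is at (117,203) and the bare steel column is on the rest at (248,198). These could be taken for it: green bars at (147,108), (316,184) and (385,181), the blue bar at (249,280), the cartridge at (200,263) and the spanner at (338,268). I choose the bare steel one on the rest and check it in crops.

```bash
cat > h.py <<'E'
import numpy as np,cv2
from station import *
from scipy.spatial.transform import Rotation as Ro
def ray(c,uv):
    f=192/np.tan(np.radians(c['vfov']/2))
    d=np.array([(uv[0]-c['cx'])/f,(uv[1]-c['cy'])/f,1.]);R=np.array(c['R'])
    return -R.T@np.array(c['t']),R.T@d
def onz(c,uv,z):
    o,d=ray(c,uv);return o+d*(z-o[2])/d[2]
def proj(c,X):
    f=192/np.tan(np.radians(c['vfov']/2));p=np.array(c['R'])@np.asarray(X,float)+np.array(c['t'])
    return np.array([c['cx']+f*p[0]/p[2],c['cy']+f*p[1]/p[2]])
def tri(rs):
    A=np.zeros((3,3));b=np.zeros(3)
    for o,d in rs:
        d=d/np.linalg.norm(d);P=np.eye(3)-np.outer(d,d);A+=P;b+=P@o
    x=np.linalg.solve(A,b);return x,[np.linalg.norm((np.eye(3)-np.outer(d,d)/(d@d))@(x-o)) for o,d in rs]
def crop(f,x0,y0,x1,y1,s,name):
    im=cv2.resize(f[y0:y1,x0:x1],None,fx=s,fy=s,interpolation=cv2.INTER_CUBIC)[:,:,::-1].copy()
    for x in range((x0//10+1)*10,x1,10): cv2.line(im,((x-x0)*s,0),((x-x0)*s,6 if x%50 else 16),(0,0,255),1)
    for y in range((y0//10+1)*10,y1,10): cv2.line(im,(0,(y-y0)*s),(6 if y%50 else 16,(y-y0)*s),(0,0,255),1)
    cv2.imwrite('pics/'+name,im)
E
python3 - <<'E'
from h import *
t=cv2.imread('pics/top0.png')[:,:,::-1];s=cv2.imread('pics/scene0.png')[:,:,::-1]
crop(t,50,140,190,260,5,'t_unit.png')
crop(t,215,160,285,240,7,'t_rest.png')
crop(s,220,180,310,245,8,'s_rest.png')
crop(s,310,205,500,384,4,'s_unit.png')
E
```

```text
(no output)
```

View pics/t_unit.png

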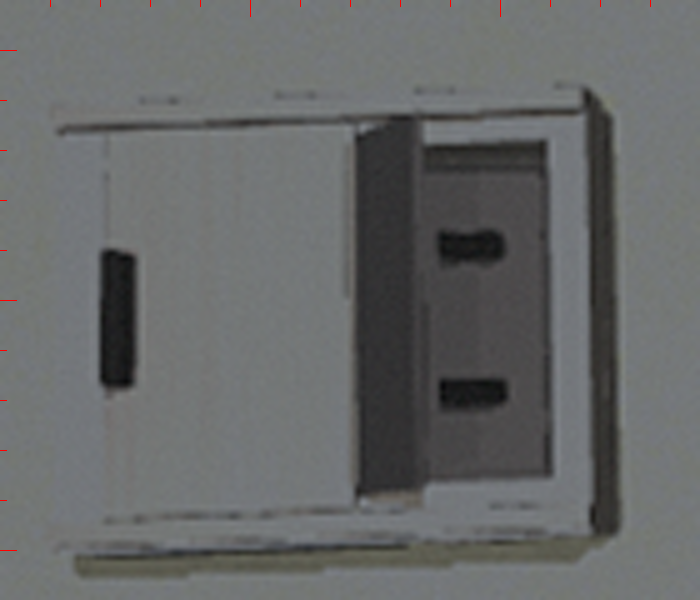

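View pics/t_rest.png

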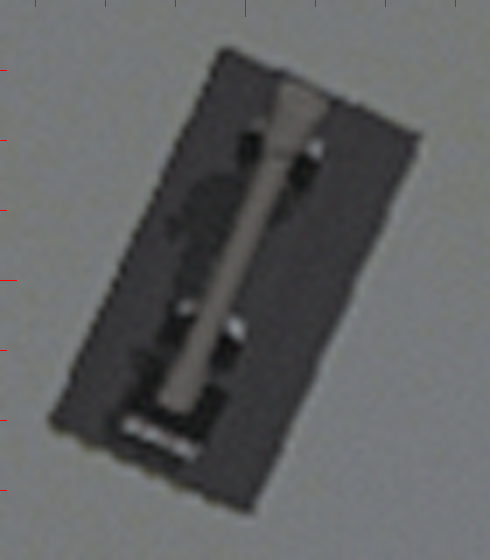

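View pics/s_rest.png

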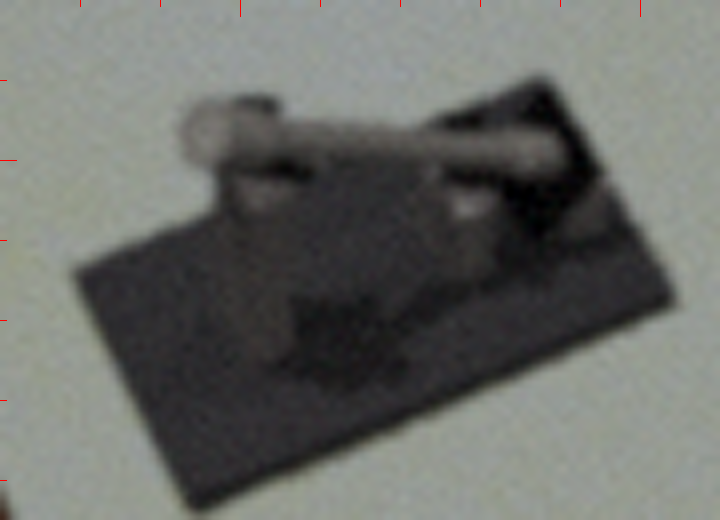

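View pics/s_unit.png

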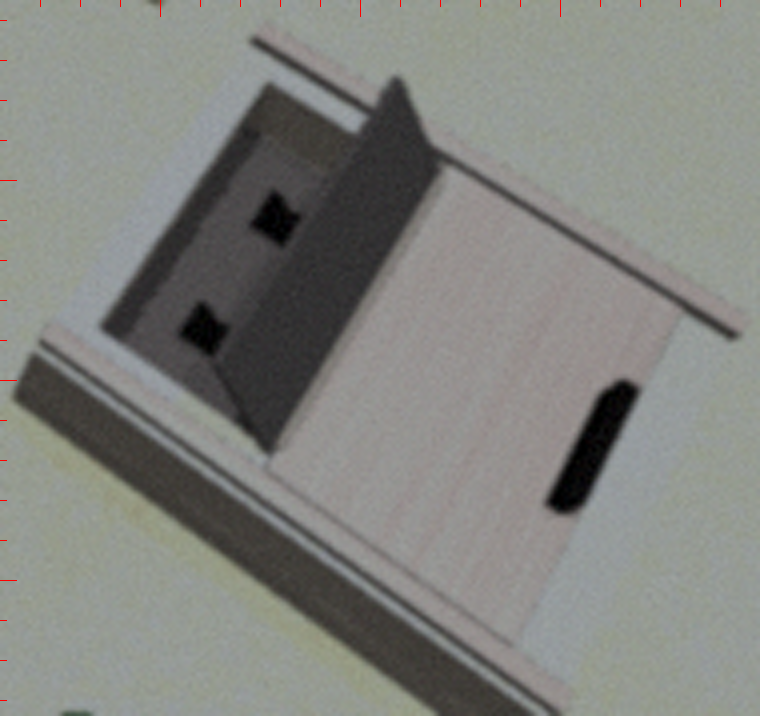

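The top crop shows the unit's recess corners at about (159,168) and (160,235), the saddles at (144,189) and (144,218), the rib at (73.5,204) and the flap between x=121 and x=134. The rest crop confirms the bare steel column, with its thick end at the top (258,174) and thin end at (241,216).

```bash
python3 - <<'E'
from h import *
np.set_printoptions(precision=1,suppress=True)
ct=get_calibration('top');cs=get_calibration('scene')
T=lambda x,y:(50+x/5-.4,140+y/5-.4)
S=lambda x,y:(310+x/4-.4,205+y/4-.4)
TR=lambda x,y:(215+x/7-.4,160+y/7-.4)
SR=lambda x,y:(220+x/8-.4,180+y/8-.4)
print('top rail ends z106',onz(ct,T(584,88),106),onz(ct,T(590,538),106))
print('scn rail ends z106',onz(cs,S(265,22),106),onz(cs,S(42,333),106), 'scn far rail other end', onz(cs,S(748,320),106),onz(cs,S(572,690),106))
rc=[onz(ct,T(*p),95) for p in [(545,140),(552,477)]];print('recess R corners z95',*rc)
print('scn recess corner',onz(cs,S(267,82),95),onz(cs,S(103,325),95))
print('rib top',onz(ct,T(119,318),128),'scene rib top ends',onz(cs,S(628,383),128),onz(cs,S(558,508),128))
print('rib tri',tri([ray(ct,T(119,254)),ray(cs,S(628,385))]),tri([ray(ct,T(119,384)),ray(cs,S(558,508))]))
print('saddles tri',tri([ray(ct,T(472,247)),ray(cs,S(203,330))]),tri([ray(ct,T(472,394)),ray(cs,S(277,217))]))
print('saddles z74',onz(ct,T(472,247),74),onz(ct,T(472,394),74),onz(cs,S(203,328),74),onz(cs,S(277,217),74))
print('hinge top',onz(ct,T(357,135),102),onz(ct,T(358,492),102),'scn',onz(cs,S(440,170),102),onz(cs,S(270,455),102))
print('flap edge',tri([ray(ct,T(418,120)),ray(cs,S(217,358))]),tri([ray(ct,T(424,490)),ray(cs,S(398,75))]))
pc=[onz(ct,TR(*p),12) for p in [(225,47),(420,135),(252,512),(52,425)]];print('rest corners',*pc,sum(pc)/4)
pc=[onz(cs,SR(*p),12) for p in [(75,272),(195,512),(678,300),(545,75)]];print('rest corners s',*pc,sum(pc)/4)
print('col thick',tri([ray(ct,TR(300,95)),ray(cs,SR(213,132))]),'thin',tri([ray(ct,TR(182,400)),ray(cs,SR(555,150))]))
E
```

```text
top rail ends z106 [670.1  47.3 106. ] [433.8  33.2 106. ]
scn rail ends z106 [440.6  37.2 106. ] [668.4  49.6 106. ] scn far rail other end [424.8 314.  106. ] [641.9 327.  106. ]
recess R corners z95 [643.6  68.8  95. ] [465.   56.4  95. ]
scn recess corner [465.4  57.7  95. ] [640.3  69.8  95. ]
rib top [539.9 275.2 128. ] scene rib top ends [507.8 278.  128. ] [583.7 280.  128. ]
rib tri (array([561.2, 251.5, 215.1]), [np.float64(7.084332712133426), np.float64(7.084332712133545)]) (array([516.3, 318.2,  -9.3]), [np.float64(6.711793093443353), np.float64(6.711793093443212)])
saddles tri (array([590.9, 111.8,  55.5]), [np.float64(1.9653035104295862), np.float64(1.965303510429658)]) (array([510.4, 106.9,  58.2]), [np.float64(2.015448714847177), np.float64(2.0154487148471176)])
saddles z74 [587.9 109.4  74. ] [508.7 105.2  74. ] [598.7 109.3  74. ] [519.5 105.1  74. ]
hinge top [642.5 166.8 102. ] [454.6 155.2 102. ] scn [452.9 156.3 102. ] [642. 169. 102.]
flap edge (array([641.3, 121.5, 156.5]), [np.float64(0.4652373311790511), np.float64(0.46523733117917127)]) (array([455. , 108.9, 157.1]), [np.float64(1.3124842328046886), np.float64(1.3124842328047512)])
rest corners [ 668.4 -165.5   12. ] [ 634.1 -245.7   12. ] [ 479.5 -181.    12. ] [512.5 -99.8  12. ] [ 573.6 -173.    12. ]
rest corners s [ 634.4 -242.7   12. ] [ 669.8 -159.5   12. ] [516.2 -94.5  12. ] [ 479.5 -177.6   12. ] [ 575.  -168.6   12. ]
col thick (array([ 625.6, -192.2,  145.8]), [np.float64(1.9936658620484582), np.float64(1.9936658620482577)]) thin (array([ 519.5, -149.3,   48.6]), [np.float64(3.4380771464507105), np.float64(3.4380771464506785)])
```

```bash
cat >> h.py <<'E'
np.set_printoptions(precision=3,suppress=True)
YAW=0.060; UC=np.array([545.8,182.3,0])
UX=np.array([np.cos(YAW),np.sin(YAW),0]);UY=np.array([-np.sin(YAW),np.cos(YAW),0])
def U(x,y,z): return UC+x*UX+y*UY+np.array([0,0,z])
def frame(y,z): # tool axes from finger dir and jaw dir
    y=y/np.linalg.norm(y);z=z-y*(y@z);z=z/np.linalg.norm(z);return np.c_[np.cross(y,z),y,z]
def cur():
    s=observe();return np.array(s['tcp_pos']),Ro.from_rotvec(s['tool_rot']).as_matrix(),s
def go(p,R,cmd=None):
    p0,R0,s=cur()
    if cmd is not None: p0,R0=cmd
    print('t',round(s['time_s'],2),'tcp',p0,'F',s['ft_force'],'w',round(s['gripper_width'],3),'q',s['joints'])
    print(' shift first (tool cm):',R0.T@(p-p0)/10,' then turn:',Ro.from_matrix(R0.T@R).as_rotvec(),' |  shift if turned first:',R.T@(p-p0)/10)
DOWN=np.array([0,0,-1.])
FU=frame(DOWN,UY); FU2=frame(DOWN,-UY)
E
python3 - <<'E'
from h import *
p,R,s=cur();print(R)
for F in(FU,FU2): go(U(0,-100,200),F)
c=get_calibration('wrist');o=-np.array(c['R']).T@np.array(c['t']);print('cam in tool',R.T@(o-p),R.T@np.array(c['R'])[2])
psi=-.397;u=np.array([np.cos(.7)*np.cos(psi),np.cos(.7)*np.sin(psi),np.sin(.7)])
n=np.array([-np.sin(.7)*np.cos(psi),-np.sin(.7)*np.sin(psi),np.cos(.7)])
for sg in(1,-1):
  G=frame(-n,sg*np.cross(n,u)); print(Ro.from_matrix(R.T@G).as_rotvec())
ct=get_calibration('top')
for q in [(258,125),(210,122)]: print(onz(ct,q,60))
E
```

```text
[[-0.893 -0.     0.449]
 [-0.449  0.001 -0.893]
 [-0.    -1.    -0.001]]
t 0.15 tcp [ 246.945 -491.176  193.495] F [-0.429  0.035 -0.087] w 0.997 q [-1.258  0.259  0.021  1.334  0.     1.418]
 shift first (tool cm): [-53.001  -0.602 -37.564]  then turn: [ 0.    -2.736 -0.001]  |  shift if turned first: [33.87  -0.651 55.434]
t 0.15 tcp [ 246.945 -491.176  193.495] F [-0.429  0.035 -0.087] w 0.997 q [-1.258  0.259  0.021  1.334  0.     1.418]
 shift first (tool cm): [-53.001  -0.602 -37.564]  then turn: [0.001 0.406 0.   ]  |  shift if turned first: [-33.87   -0.651 -55.434]
cam in tool [ -72.133 -179.797   -0.166] [0.283 0.959 0.   ]
[ 0.791 -2.166 -0.365]
[0.303 0.826 0.656]
[ 776.942 -194.106   60.   ]
[781.941 -60.487  60.   ]
```

Emit:
send_rows --plan '[[[-3.3,0,-2.35,0,0,0,0],[-3.3,0,-2.35,0,0,0,0],[-3.3,0,-2.35,0,0,0,0],[-3.3,0,-2.35,0,0,0,0],[-3.3,0,-2.35,0,0,0,0],[-3.3,0,-2.35,0,0,0,0],[-3.3,0,-2.35,0,0,0,0],[-3.3,0,-2.35,0,0,0,0],[-3.3,0,-2.35,0,0,0,0],[-3.3,0,-2.35,0,0,0,0],[-3.3,0,-2.35,0,0,0,0],[-3.3,0,-2.35,0,0,0,0]]]'

```text
time_s: 1.15
tcp_pos: [474.6, -59.5, 194.0]
tool_rot: [-0.465, 1.962, -1.962]
ft_force: [0.8, -0.9, -0.3]
gripper_width: -0.001
```

Emit:
send_rows --plan '[[[-3.3,0,-2.35,0,0,0,0],[-3.3,0,-2.35,0,0,0,0],[-3.3,0,-2.35,0,0,0,0],[-3.3,0,-2.35,0,0,0,0],[0,0,0,0,-0.124,0,0],[0,0,0,0,-0.124,0,0],[0,0,0,0,-0.124,0,0],[0,0,0,0,-0.124,0,0],[0,0,0,0,-0.124,0,0],[0,0,0,0,-0.124,0,0],[0,0,0,0,-0.124,0,0],[0,0,0,0,-0.124,0,0]]]'

```text
time_s: 2.15
tcp_pos: [549.7, 81.7, 193.7]
tool_rot: [-1.157, 1.288, -1.287]
ft_force: [-0.3, 0.0, 0.3]
gripper_width: -0.0
```

Emit:
send_rows --plan '[[[0,0,0,0,-0.124,0,0],[0,0,0,0,-0.124,0,0],[0,0,0,0,-0.124,0,0],[0,0,0,0,-0.124,0,0],[0,0,0,0,-0.124,0,0],[0,0,0,0,-0.124,0,0],[0,0,0,0,-0.124,0,0],[0,0,0,0,-0.124,0,0],[0,0,0,0,-0.124,0,0],[0,0,0,0,-0.124,0,0],[0,0,0,0,-0.124,0,0],[0,0,0,0,-0.124,0,0]]]'

```text
time_s: 3.15
tcp_pos: [549.7, 81.7, 193.7]
tool_rot: [-1.566, 0.149, -0.148]
ft_force: [0.5, -0.7, -0.3]
gripper_width: -0.0
```

```bash
python3 - <<'E'
from h import *
go(U(0,-100,135),FU)
f=grab_frame('wrist');cv2.imwrite('pics/w1.png',f[:,:,::-1])
E
```

```text
t 3.15 tcp [549.741  81.682 193.702] F [ 0.527 -0.663 -0.303] w -0.0 q [-0.004  0.269  0.035  1.338  0.     0.186]
 shift first (tool cm): [0.19  5.87  0.118]  then turn: [ 0.    -0.25  -0.001]  |  shift if turned first: [0.21  5.87  0.067]
```

View pics/w1.png

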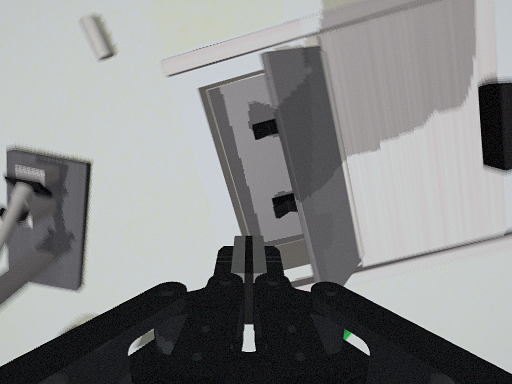

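Emit:
send_rows --plan '[[[0,2.9,0,0,-0.125,0,0],[0,2.9,0,0,-0.125,0,0],[0,0,0,0,0,0,0],[0,0,1.2,0,0,0,0],[0,0,1.2,0,0,0,0],[0,0,1.2,0,0,0,0],[0,0,1.2,0,0,0,0],[0,0,1.2,0,0,0,0],[0,0,0,0,0,0,0]]]'

```text
time_s: 3.95
tcp_pos: [546.6, 144.3, 136.7]
tool_rot: [-1.57, -0.044, 0.043]
ft_force: [-0.3, 0.9, 0.2]
gripper_width: -0.0
```

```bash
python3 - <<'E'
from h import *
go(U(0,-40,135),FU)
f=grab_frame('scene');crop(f,310,150,500,330,4,'s2.png')
E
```

```text
t 3.95 tcp [546.591 144.282 136.672] F [-0.313  0.933  0.164] w -0.0 q [ 0.109  0.306 -0.059  1.205  0.001  0.054]
 shift first (tool cm): [ 0.15   0.167 -0.2  ]  then turn: [-0.001 -0.004  0.001]  |  shift if turned first: [ 0.149  0.167 -0.2  ]
```

View pics/s2.png

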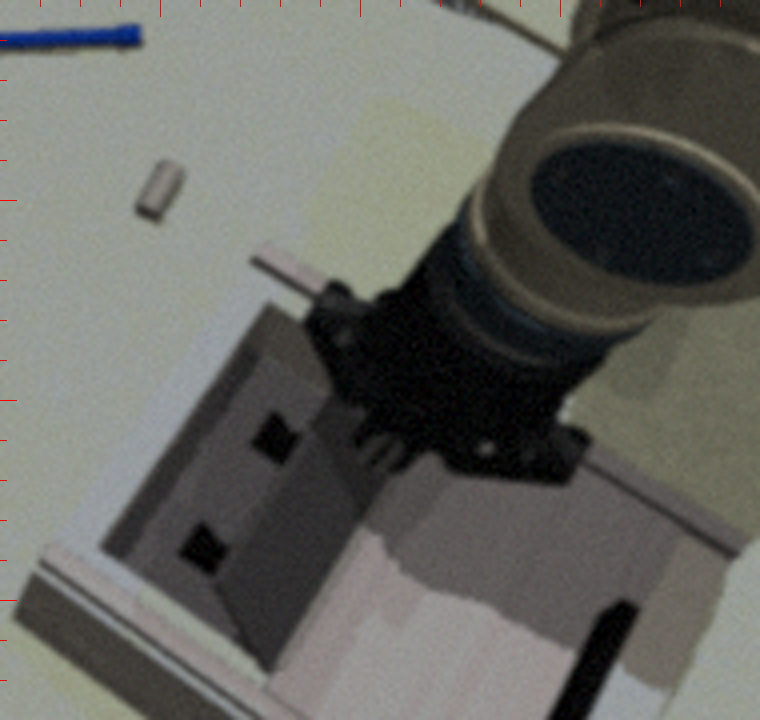

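```bash
python3 - <<'E'
from h import *
p,R,s=cur();c=get_calibration('scene');q=proj(c,p);print('tcp scene crop px',(q-[310,150])*4)
f=grab_frame('top');crop(f,50,130,200,260,5,'t3.png')
f=grab_frame('wrist');cv2.imwrite('pics/w3.png',f[:,:,::-1])
E
```

```text
tcp scene crop px [346.755 475.869]
```

View pics/t3.png

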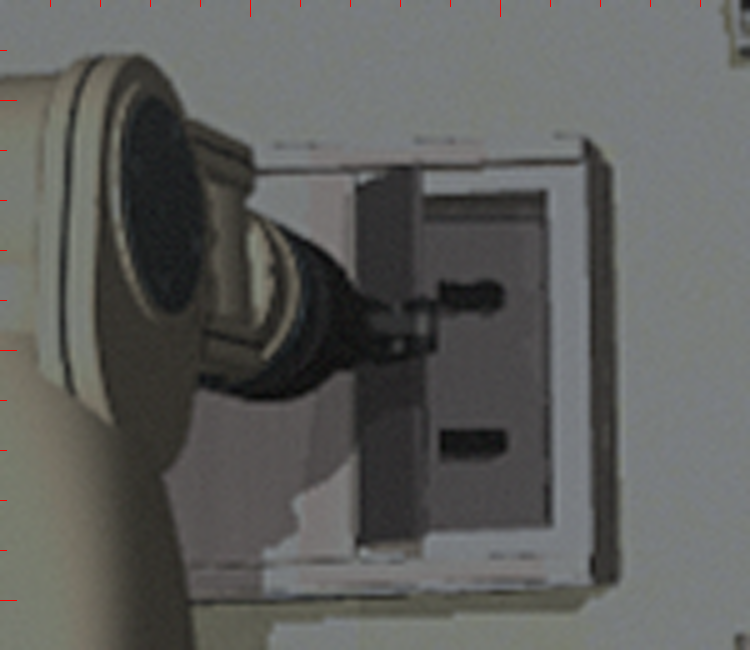

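View pics/w3.png

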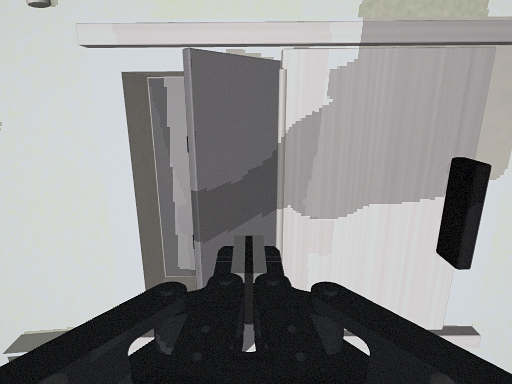

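```bash
python3 - <<'E'
from h import *
p,R,s=cur();print(p,s['ft_force'])
for n,o,k in(('scene',(310,150),4),('top',(50,130),5),('wrist',(0,0),1)):
    c=get_calibration(n)
    for d in(0,-19,-54,-73): print(n,d,(proj(c,p+R[:,1]*d)-o)*k)
ct=get_calibration('top');cs=get_calibration('scene');cw=get_calibration('wrist')
# flap free edge: wrist near corner (186,48); hinge near corner (281,50)
T=lambda x,y:(50+x/5-.4,130+y/5-.4)
print('edge near corner top/wrist',tri([ray(ct,T(423,540)),ray(cw,(186,48))]))
print('hinge near corner',tri([ray(ct,T(358,542)),ray(cw,(281,60))]))
print('rib wrist',[onz(cw,q,128) for q in[(455,158),(490,165),(440,262)]])
E
```

```text
[546.61  142.051 136.198] [-0.338 -0.217  0.147]
scene 0 [344.397 474.425]
scene -19 [356.702 460.966]
scene -54 [380.803 434.604]
scene -73 [394.733 419.367]
top 0 [374.156 357.607]
top -19 [364.086 353.656]
top -54 [344.64  346.026]
top -73 [333.564 341.679]
wrist 0 [248.074 223.778]
wrist -19 [248.031 236.987]
wrist -54 [247.924 270.258]
wrist -73 [247.842 295.94 ]
edge near corner top/wrist (array([455.196, 108.689, 154.975]), [np.float64(0.22515650465139087), np.float64(0.2251565046513349)])
hinge near corner (array([453.351, 156.073, 102.213]), [np.float64(1.5637467381268377), np.float64(1.5637467381269985)])
rib wrist [array([502.185, 260.404, 128.   ]), array([505.156, 281.869, 128.   ]), array([569.355, 266.605, 128.   ])]
```

```bash
python3 - <<'E'
from h import *
p,R,s=cur();print(p,s['ft_force'])
c=get_calibration('wrist')
for x in(-11,11):
  for d in(0,-10,-20,-30): print('x',x,d,proj(c,p+R[:,1]*d+R[:,0]*x))
w=cv2.imread('pics/w3.png')[:,:,::-1];crop(w,170,180,330,310,5,'w3c.png')
f=grab_frame('scene');crop(f,370,220,450,290,9,'s3c.png')
E
```

```text
[546.61  142.051 136.198] [-0.338 -0.217  0.147]
x -11 0 [248.073 206.158]
x -11 -10 [248.051 211.958]
x -11 -20 [248.027 218.412]
x -11 -30 [248.    225.634]
x 11 0 [248.075 240.838]
x 11 -10 [248.054 248.23 ]
x 11 -20 [248.031 256.424]
x 11 -30 [248.005 265.559]
```

View pics/w3c.png

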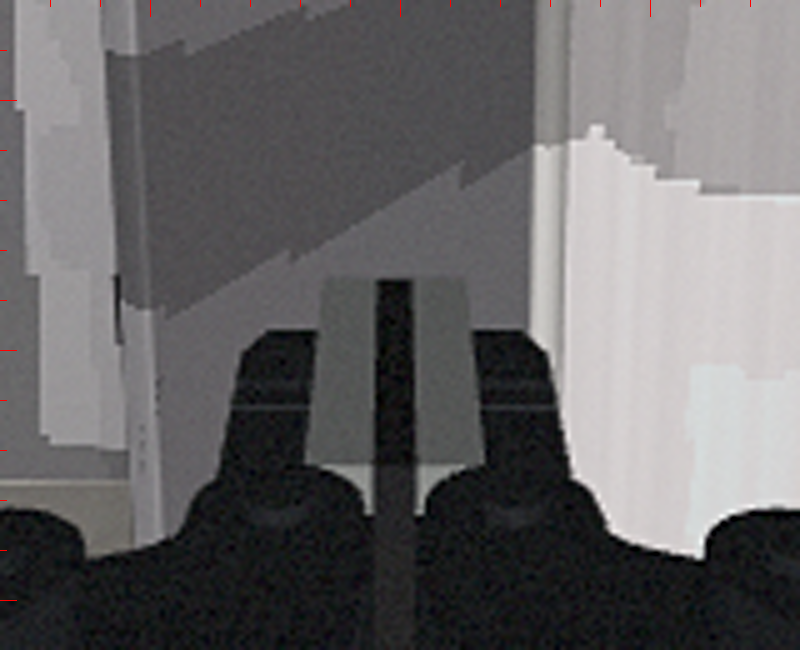

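View pics/s3c.png

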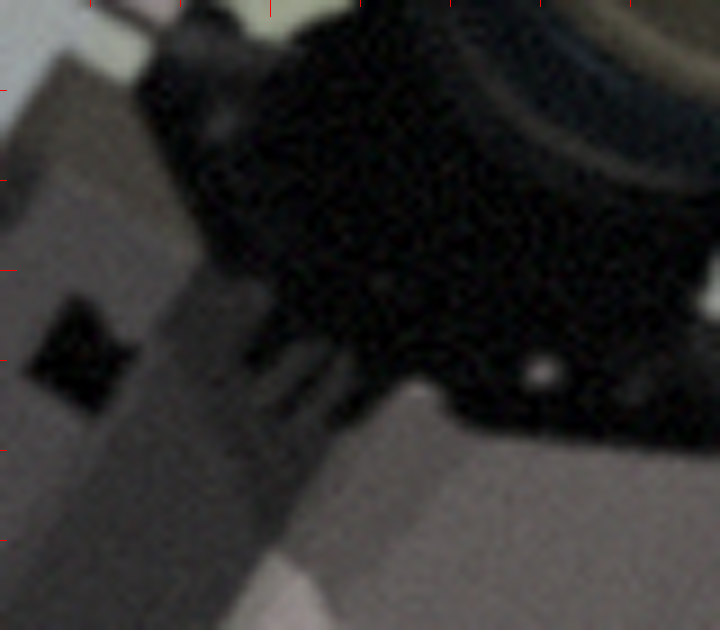

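```bash
python3 - <<'E'
from h import *
p,R,s=cur()
c=get_calibration('wrist');cs=get_calibration('scene')
x,r=tri([ray(c,(249,236)),ray(cs,(400,264.5))]);print(x,r,R.T@(x-p))
for q in[(235,236),(263,236),(218,246),(278,246),(234,273)]:
    o,d=ray(c,q); t=((p-o)@R[:,0])/(d@R[:,0]); print(q,'on plane x=0',R.T@(o+d*t-p), 'x=-11',R.T@(o+d*(((p-o)@R[:,0]-11)/(d@R[:,0]))-p))
E
```

```text
[545.191 142.252 157.024] [np.float64(0.1284760389176705), np.float64(0.128476038917686)] [ -1.444 -20.91    0.669]
(235, 236) on plane x=0 [  0.    -17.628  -7.012] x=-11 [-11.    -42.457  -5.901]
(263, 236) on plane x=0 [  0.    -17.617   8.107] x=-11 [-11.    -42.447   6.903]
(218, 246) on plane x=0 [ -0.    -29.964 -15.084] x=-11 [-11.    -52.903 -12.737]
(278, 246) on plane x=0 [ -0.    -29.942  15.136] x=-11 [-11.    -52.885  12.855]
(234, 273) on plane x=0 [  0.    -56.238  -5.906] x=-11 [-11.    -75.155  -4.964]
```

The flap hasn't moved. Triangulation puts the visible pad tips at z≈157, about 20 mm above the reported TCP, so the fingers passed over the flap's edge. I'll go back over it, lower and re-check.

Emit:
send_rows --plan '[[[0,-3.5,0,0,0,0,0],[0,-3.5,0,0,0,0,0],[0,0,0,0,0,0,0],[0,0,-2.4,0,0,0,0],[0,0,-2.4,0,0,0,0],[0,0,-2.4,0,0,0,0],[0,0,0,0,0,0,0],[0,3,0,0,0,0,0],[0,3,0,0,0,0,0],[0,3,0,0,0,0,0],[0,0,0,0,0,0,0]]]'

```text
time_s: 5.07
tcp_pos: [547.6, 69.6, 111.0]
tool_rot: [-1.57, -0.035, 0.048]
ft_force: [-0.6, 0.5, 0.4]
gripper_width: -0.0
```

```bash
python3 - <<'E'
from h import *
go(U(0,-40,135),FU)
f=grab_frame('scene');crop(f,330,200,450,300,6,'s4.png')
f=grab_frame('wrist');cv2.imwrite('pics/w4.png',f[:,:,::-1])
p,R,s=cur()
for n,o,k in(('scene',(330,200),6),('wrist',(0,0),1)):
    c=get_calibration(n)
    for d in(0,-20,-40): print(n,d,(proj(c,p+R[:,1]*d)-o)*k)
E
```

```text
t 5.07 tcp [547.564  69.555 111.001] F [-0.602  0.468  0.381] w -0.0 q [-0.026  0.304 -0.129  1.146  0.    -0.079]
 shift first (tool cm): [ 0.431 -2.399  7.27 ]  then turn: [-0.001 -0.007 -0.008]  |  shift if turned first: [ 0.5   -2.4    7.265]
scene 0 [192.622 307.442]
scene -20 [206.654 285.075]
scene -40 [221.3   261.728]
wrist 0 [248.088 223.81 ]
wrist -20 [248.044 237.792]
wrist -40 [247.988 255.248]
```

View pics/s4.png

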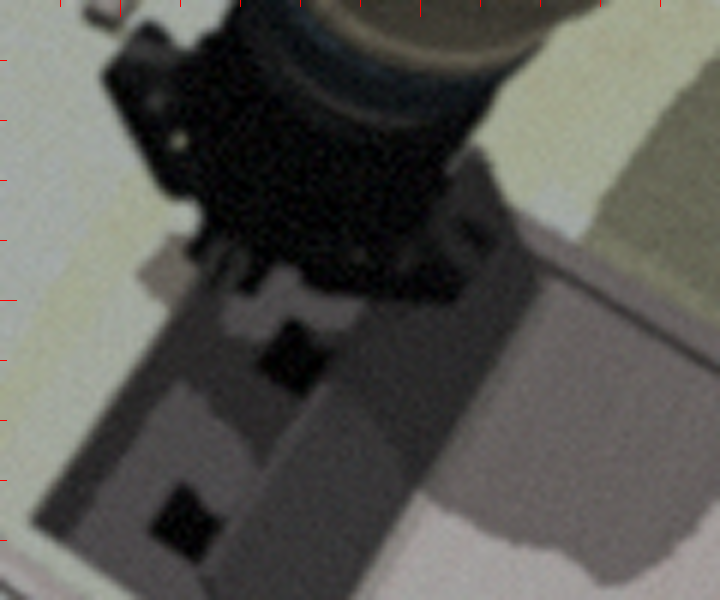

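View pics/w4.png

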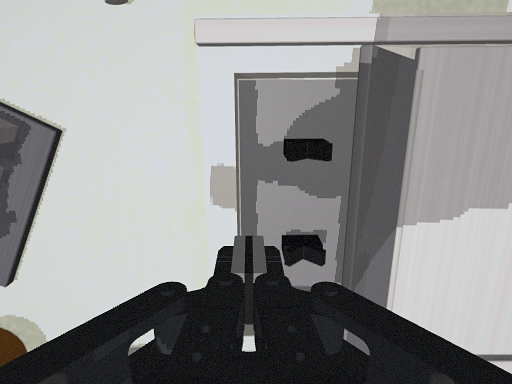

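Emit:
send_rows --plan '[[[0,0,1.2,0,0,0,0],[0,0,1.2,0,0,0,0],[0,0,1.2,0,0,0,0],[0,0,1.2,0,0,0,0],[0,0,1.2,0,0,0,0],[0,0,1.2,0,0,0,0],[0,0,0,0,0,0,0]]]'

```text
time_s: 5.75
tcp_pos: [548.9, 137.4, 125.2]
tool_rot: [-1.583, -0.051, 0.032]
ft_force: [-19.6, -35.7, 70.5]
gripper_width: 0.002
```

```bash
python3 - <<'E'
from h import *
go(U(0,-40,135),FU)
f=grab_frame('scene');crop(f,330,180,480,300,5,'s5.png')
f=grab_frame('wrist');cv2.imwrite('pics/w5.png',f[:,:,::-1])
E
```

```text
t 5.75 tcp [548.887 137.418 125.224] F [-19.575 -35.743  70.469] w 0.002 q [ 0.105  0.307 -0.088  1.165 -0.014  0.053]
 shift first (tool cm): [-0.031 -0.985  0.485]  then turn: [ 0.013 -0.008  0.012]  |  shift if turned first: [-0.039 -0.978  0.499]
```

View pics/s5.png

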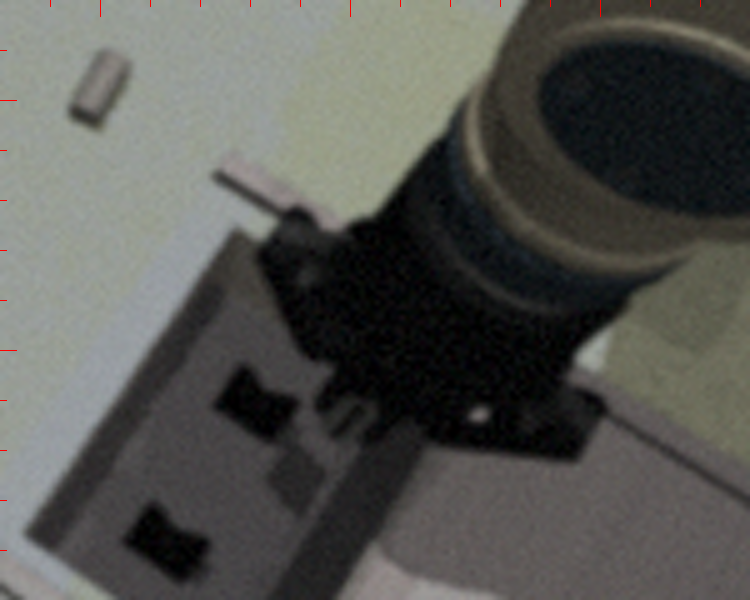

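View pics/w5.png

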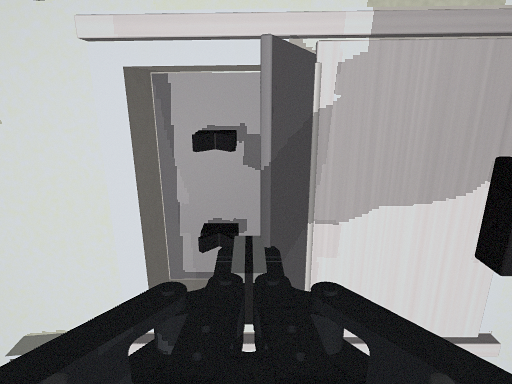

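Contact: the force is up to 70 N, so the knuckle is caught on the flap's edge (flap now about 1.3 rad). I'm relieving it by raising.

Emit:
send_rows --plan '[[[0,-1.2,-0.6,0,0,0,0],[0,-1.3,-0.4,0,0,0,0],[0,0,0,0,0,0,0]]]'

```text
time_s: 6.1
tcp_pos: [548.3, 132.3, 144.2]
tool_rot: [-1.57, -0.047, 0.039]
ft_force: [0.5, 0.3, -0.6]
gripper_width: 0.0
```

```bash
python3 - <<'E'
from h import *
go(U(0,-40,135),FU)
f=grab_frame('wrist');cv2.imwrite('pics/w6.png',f[:,:,::-1])
c=get_calibration('wrist')
E
```

```text
t 6.1 tcp [548.299 132.29  144.153] F [ 0.535  0.304 -0.592] w 0.0 q [ 0.088  0.297 -0.052  1.217  0.     0.033]
 shift first (tool cm): [0.04  0.916 1.007]  then turn: [-0.    -0.006  0.005]  |  shift if turned first: [0.05  0.915 1.007]
```

View pics/w6.png

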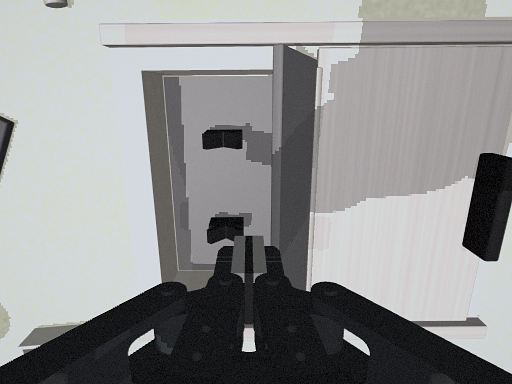

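Emit:
send_rows --plan '[[[0,0,0.8,0,0,0,0],[0,0,0.8,0,0,0,0],[0,0,0.8,0,0,0,0],[0,0,0.8,0,0,0,0],[0,0,0.8,0,0,0,0],[0,0,0,0,0,0,0]]]'

```text
time_s: 6.65
tcp_pos: [544.7, 173.4, 140.6]
tool_rot: [-1.57, -0.043, 0.044]
ft_force: [0.2, -0.1, 0.3]
gripper_width: 0.003
```

```bash
python3 - <<'E'
from h import *
go(U(0,-40,135),FU)
f=grab_frame('wrist');cv2.imwrite('pics/w7.png',f[:,:,::-1])
E
```

```text
t 6.65 tcp [544.689 173.405 140.551] F [ 0.176 -0.112  0.257] w 0.003 q [ 0.161  0.316 -0.034  1.221  0.     0.105]
 shift first (tool cm): [ 0.177  0.554 -3.118]  then turn: [-0.    -0.004 -0.001]  |  shift if turned first: [ 0.164  0.555 -3.119]
```

View pics/w7.png

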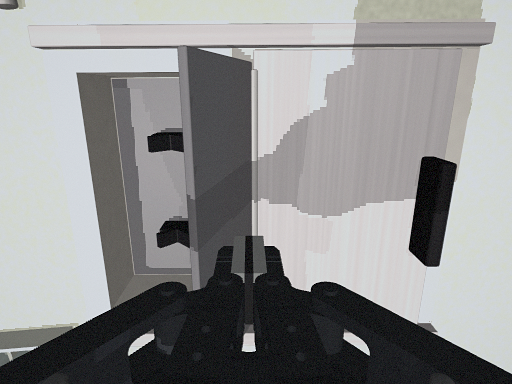

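```bash
python3 - <<'E'
from h import *
f=grab_frame('top');crop(f,50,130,200,260,5,'t8.png')
f=grab_frame('scene');crop(f,330,180,480,300,5,'s8.png')
E
```

```text
(no output)
```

View pics/t8.png

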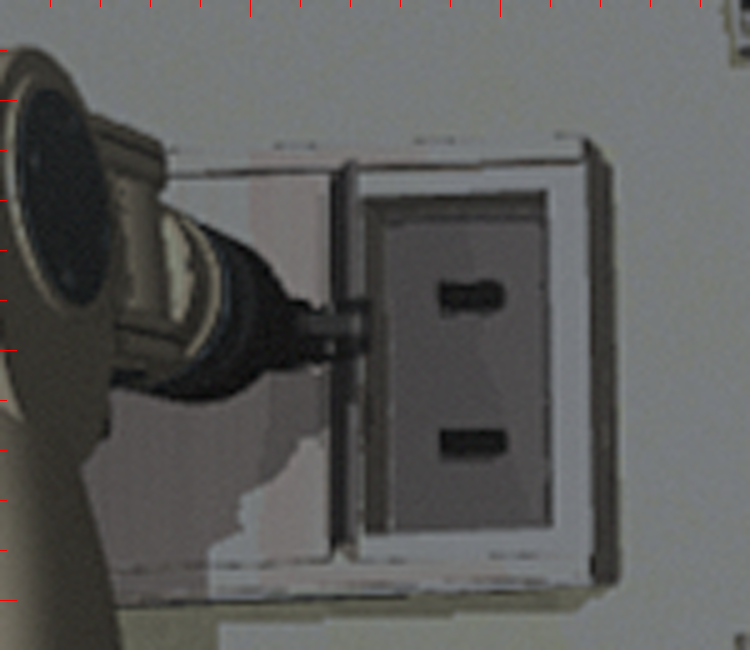

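View pics/s8.png

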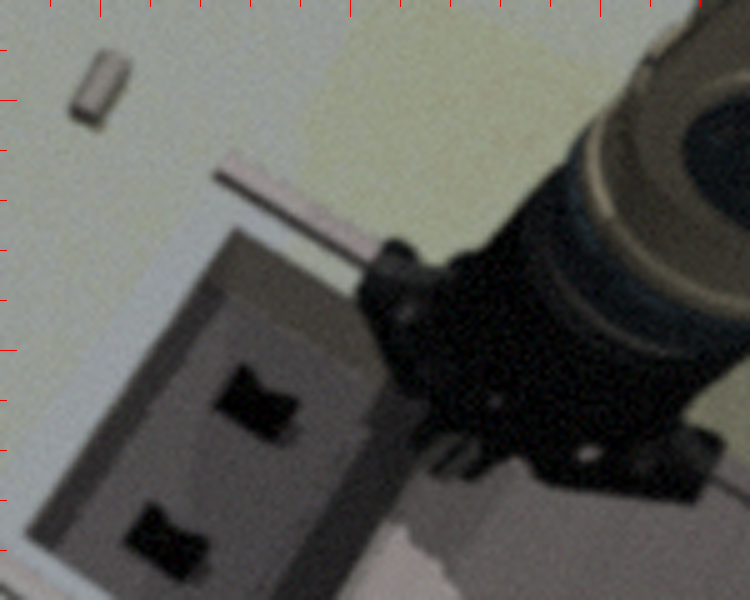

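```bash
python3 - <<'E'
from h import *
ct=get_calibration('top');cs=get_calibration('scene');cw=get_calibration('wrist')
T=lambda x,y:(50+x/5-.4,130+y/5-.4)
S=lambda x,y:(330+x/5-.4,180+y/5-.4)
e,r=tri([ray(ct,T(355,545)),ray(cw,(181,47))]);print('edge',e,r)
h,r=tri([ray(ct,T(332,548)),ray(cw,(253,66))]);print('hinge',h,r,onz(ct,T(332,548),102),onz(cw,(253,66),102))
d=e-h;print(np.linalg.norm(d),np.arctan2(d[2],-d[1]))
p,R,s=cur();print(p)
x,r=tri([ray(cw,(249,236)),ray(cs,S(447,468))]);print('tip',x,r,R.T@(x-p))
E
python3 - <<'E'
import sys;sys.path.insert(0,'.')
import os;os.chdir('.')
from h import *
w=cv2.imread('pics/w7.png')[:,:,::-1];crop(w,150,180,310,300,5,'w7c.png')
E
```

```text
edge [452.991 138.155 168.086] [np.float64(1.1231385175289899), np.float64(1.1231385175289545)]
hinge [452.458 170.296  94.067] [np.float64(1.1915183685399329), np.float64(1.1915183685399273)] [451.222 168.476 102.   ] [454.269 169.819 102.   ]
80.6971349032979 1.1611387803018474
[544.959 171.765 140.845]
tip [541.579 175.004 166.716] [np.float64(2.9598889114626177), np.float64(2.9598889114627025)] [ -3.202 -25.871   3.415]
```

View pics/w7c.png

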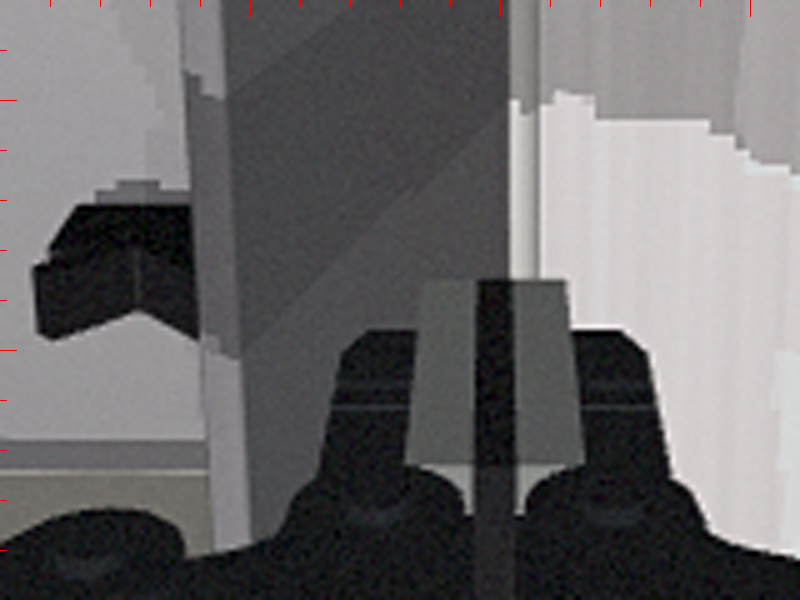

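Emit:
send_rows --plan '[[[0,-2,0,0,0,0,0],[0,-2,0,0,0,0,0],[0,0,-2.25,0,0,0,0],[0,0,-2.25,0,0,0,0],[0,0,-2.25,0,0,0,0],[0,0,0,0,0,0,0],[0,2.5,0,0,0,0,0],[0,2.5,0,0,0,0,0],[0,0,0,0,0,0,0]]]'

```text
time_s: 7.55
tcp_pos: [546.5, 103.8, 127.1]
tool_rot: [-1.57, -0.037, 0.047]
ft_force: [-0.3, 0.2, -0.4]
gripper_width: -0.003
```

Emit:
send_rows --plan '[[[0,0,0.8,0,0,0,0],[0,0,0.8,0,0,0,0],[0,0,0.8,0,0,0,0],[0,0,0.8,0,0,0,0],[0,0,0.6,0,0,0,0],[0,0,0,0,0,0,0]]]'

```text
time_s: 8.05
tcp_pos: [547.5, 142.7, 133.8]
tool_rot: [-1.572, -0.047, 0.04]
ft_force: [-3.4, -5.4, 14.6]
gripper_width: -0.003
```

```bash
python3 - <<'E'
from h import *
go(U(0,-40,135),FU)
f=grab_frame('wrist');cv2.imwrite('pics/w9.png',f[:,:,::-1])
E
```

```text
t 8.05 tcp [547.455 142.748 133.823] F [-3.396 -5.404 14.583] w -0.003 q [ 0.108  0.306 -0.066  1.195 -0.002  0.053]
 shift first (tool cm): [ 0.073 -0.117 -0.042]  then turn: [ 0.002 -0.005  0.004]  |  shift if turned first: [ 0.072 -0.118 -0.042]
```

View pics/w9.png

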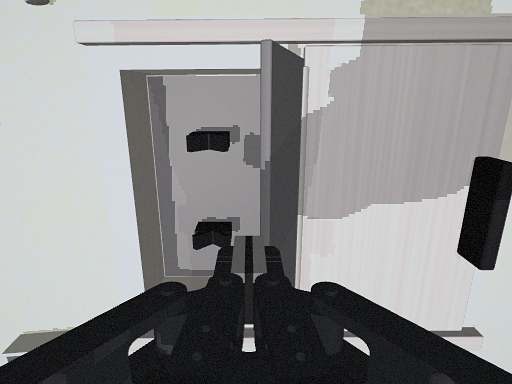

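The flap's edge catches on a ledge of the finger block when the jaws lie along y. I'll back off and yaw the tool 90°, so that the flat side of the fingers meets the flap.

Emit:
send_rows --plan '[[[0,-0.6,-1.5,0,0,0,0],[0,0,-2.2,0,0,0,0],[0,0,0,0,-0.125,0,0],[0,0,0,0,-0.125,0,0],[0,0,0,0,-0.125,0,0],[0,0,0,0,-0.125,0,0],[0,0,0,0,-0.125,0,0],[0,0,0,0,-0.125,0,0],[0,0,0,0,-0.125,0,0],[0,0,0,0,-0.125,0,0],[0,0,0,0,-0.125,0,0],[0,0,0,0,-0.125,0,0]]]'

```text
time_s: 9.1
tcp_pos: [548.9, 106.1, 137.7]
tool_rot: [-1.321, -1.017, 1.015]
ft_force: [0.2, -0.1, -0.0]
gripper_width: 0.0
```

Emit:
send_rows --plan '[[[0,0,0,0,-0.125,0,0],[0,0,0,0,-0.125,0,0],[0,0,0,0,-0.07,0,0],[0,0,0,0,0,0,0]]]'

```text
time_s: 9.43
tcp_pos: [548.8, 106.0, 137.6]
tool_rot: [-1.182, -1.252, 1.251]
ft_force: [-0.5, -0.9, -0.2]
gripper_width: 0.004
```

```bash
cat >> h.py <<'E'
FX=frame(DOWN,-UX)
E
python3 - <<'E'
from h import *
go(U(0,-40,135),FX)
f=grab_frame('wrist');cv2.imwrite('pics/w10.png',f[:,:,::-1])
f=grab_frame('scene');crop(f,330,180,480,300,5,'s10.png')
E
```

```text
t 9.43 tcp [548.832 105.999 137.624] F [-0.523 -0.914 -0.227] w 0.004 q [ 0.041  0.295 -0.072  1.203  0.    -1.588]
 shift first (tool cm): [ 3.635  0.263 -0.145]  then turn: [ 0.001 -0.003  0.   ]  |  shift if turned first: [ 3.635  0.262 -0.155]
```

View pics/w10.png

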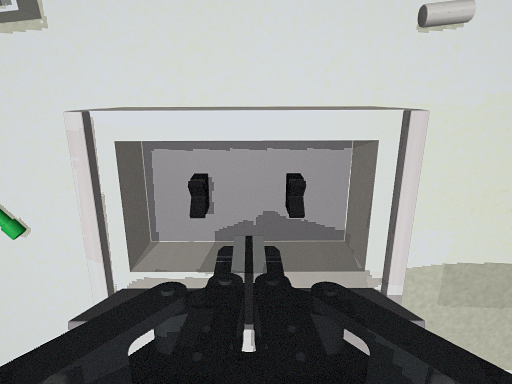

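View pics/s10.png

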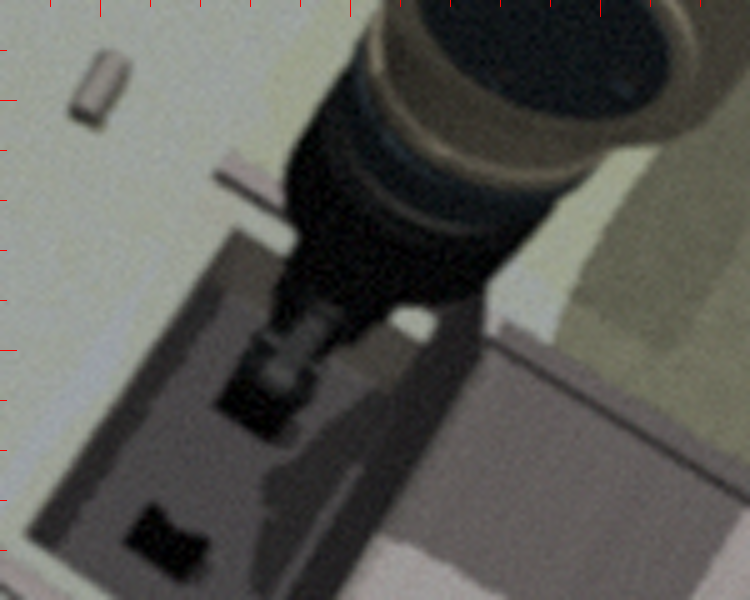

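Emit:
send_rows --plan '[[[1,0,0,0,0,0,0],[1,0,0,0,0,0,0],[1,0,0,0,0,0,0],[1,0,0,0,0,0,0],[1,0,0,0,0,0,0],[0,0,0,0,0,0,0]]]'

```text
time_s: 10.03
tcp_pos: [545.7, 157.3, 136.9]
tool_rot: [-1.182, -1.25, 1.249]
ft_force: [-0.1, 0.7, 0.4]
gripper_width: -0.002
```

```bash
python3 - <<'E'
from h import *
ci=get_calibration('scene');x,r=tri([ray(ci,(387,257.3)),ray(get_calibration('wrist'),(0,0))])
go(U(0,-40,135),FX)
f=grab_frame('wrist');cv2.imwrite('pics/w11.png',f[:,:,::-1])
f=grab_frame('top');crop(f,50,130,200,260,5,'t11.png')
E
```

```text
t 10.03 tcp [545.674 157.254 136.947] F [-0.053  0.738  0.434] w -0.002 q [ 0.133  0.311 -0.051  1.209  0.001 -1.493]
 shift first (tool cm): [-1.5    0.194 -0.17 ]  then turn: [-0.    -0.005  0.001]  |  shift if turned first: [-1.501  0.195 -0.163]
```

View pics/w11.png

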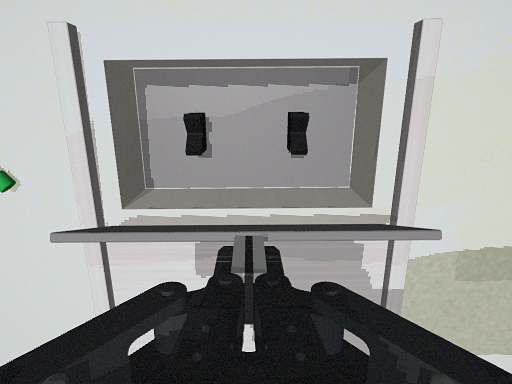

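View pics/t11.png

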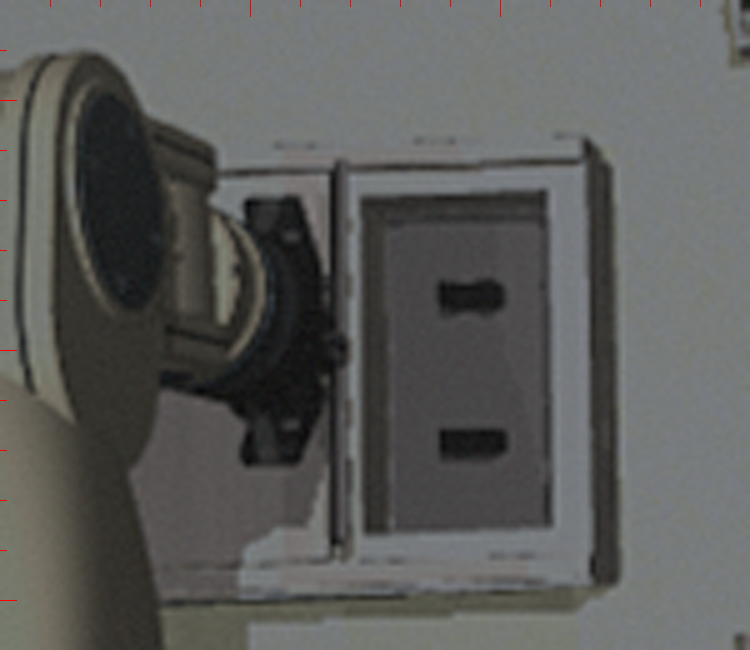

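Emit:
send_rows --plan '[[[1,0,0,0,0,0,0],[1,0,0,0,0,0,0],[1,0,0,0,0,0,0],[0.9,0.6,0,0,0,0,0],[0.9,0.6,0,0,0,0,0],[0.6,0.8,0,0,0,0,0],[0.6,0.8,0,0,0,0,0],[0,0,0,0,0,0,0]]]'

```text
time_s: 10.8
tcp_pos: [541.6, 215.9, 106.6]
tool_rot: [-1.181, -1.247, 1.251]
ft_force: [-1.0, -0.3, -0.1]
gripper_width: -0.002
```

```bash
python3 - <<'E'
from h import *
go(U(0,-40,135),FX)
f=grab_frame('wrist');cv2.imwrite('pics/w12.png',f[:,:,::-1])
E
```

```text
t 10.8 tcp [541.569 215.867 106.631] F [-1.013 -0.268 -0.111] w -0.002 q [ 0.235  0.354 -0.066  1.154  0.    -1.39 ]
 shift first (tool cm): [-7.376 -2.835 -0.253]  then turn: [-0.003 -0.006 -0.   ]  |  shift if turned first: [-7.376 -2.837 -0.221]
```

View pics/w12.png

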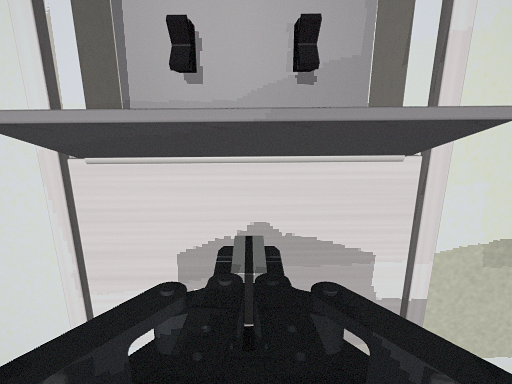

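Again the fingers passed over it. Re-reading the geometry, the visible pad faces lie at tool x=±11, which puts the tips about 42 mm behind the reported TCP, and both views agree on that. I'll redo the move about 25 mm lower.

Emit:
send_rows --plan '[[[0,-2.6,0,0,0,0,0],[0,-2.6,0,0,0,0,0],[-2.7,0,0,0,0,0,0],[-2.7,0,0,0,0,0,0],[-2.8,0,0,0,0,0,0],[0,0,0,0,0,0,0],[0,2.3,0,0,0,0,0],[0,2.3,0,0,0,0,0],[0,0,0,0,0,0,0]]]'

```text
time_s: 11.6
tcp_pos: [545.2, 132.5, 111.6]
tool_rot: [-1.18, -1.244, 1.251]
ft_force: [-0.7, -0.3, -0.3]
gripper_width: 0.0
```

```bash
python3 - <<'E'
from h import *
go(U(0,-40,113),FX)
f=grab_frame('wrist');cv2.imwrite('pics/w13.png',f[:,:,::-1])
E
```

```text
t 11.6 tcp [545.199 132.463 111.572] F [-0.712 -0.339 -0.299] w 0.0 q [ 0.089  0.317 -0.109  1.15  -0.    -1.534]
 shift first (tool cm): [ 0.974 -0.145 -0.351]  then turn: [-0.005 -0.008 -0.   ]  |  shift if turned first: [ 0.971 -0.143 -0.359]
```

View pics/w13.png

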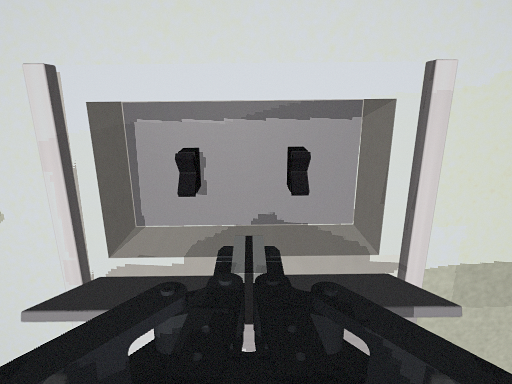

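Emit:
send_rows --plan '[[[1,0,0,0,0,0,0],[1,0,0,0,0,0,0],[1,0,0,0,0,0,0],[1,0,0,0,0,0,0],[1,0,0,0,0,0,0],[0.6,0,0,0,0,0,0],[0,0,0,0,0,0,0]]]'

```text
time_s: 12.23
tcp_pos: [543.9, 190.8, 115.1]
tool_rot: [-1.182, -1.25, 1.249]
ft_force: [0.9, 0.6, -0.2]
gripper_width: 0.0
```

```bash
python3 - <<'E'
from h import *
go(U(0,-40,113),FX)
f=grab_frame('wrist');cv2.imwrite('pics/w14.png',f[:,:,::-1])
E
```

```text
t 12.23 tcp [543.905 190.795 115.064] F [ 0.894  0.565 -0.166] w 0.0 q [ 0.192  0.336 -0.071  1.164  0.    -1.435]
 shift first (tool cm): [-4.859  0.204 -0.161]  then turn: [ 0.    -0.005  0.   ]  |  shift if turned first: [-4.859  0.206 -0.138]
```

View pics/w14.png

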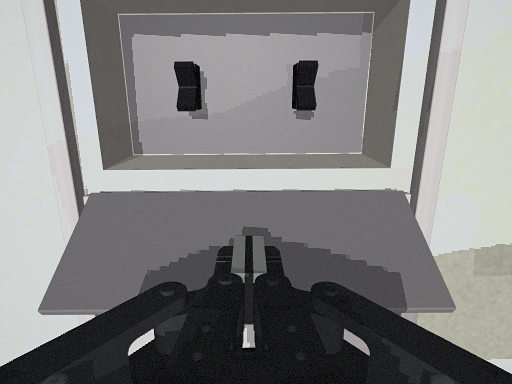

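The flap is now past upright, leaning over the cover. I'll continue along the arc.

Emit:
send_rows --plan '[[[0.9,0.6,0,0,0,0,0],[0.8,0.7,0,0,0,0,0],[0.6,0.8,0,0,0,0,0],[0.4,0.8,0,0,0,0,0],[0.2,0.8,0,0,0,0,0],[0,0.4,0,0,0,0,0],[0,0,0,0,0,0,0]]]'

```text
time_s: 12.87
tcp_pos: [541.8, 217.8, 72.4]
tool_rot: [-1.182, -1.247, 1.25]
ft_force: [0.8, 1.3, 0.6]
gripper_width: 0.002
```

```bash
python3 - <<'E'
from h import *
go(U(0,-40,113),FX)
f=grab_frame('wrist');cv2.imwrite('pics/w15.png',f[:,:,::-1])
E
```

```text
t 12.87 tcp [541.767 217.834  72.425] F [0.777 1.252 0.605] w 0.002 q [ 0.239  0.377 -0.123  1.074 -0.    -1.386]
 shift first (tool cm): [-7.572 -4.054 -0.228]  then turn: [-0.002 -0.006 -0.   ]  |  shift if turned first: [-7.571 -4.057 -0.189]
```

View pics/w15.png

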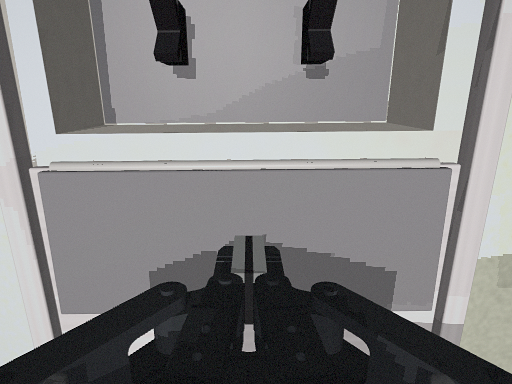

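Emit:
send_rows --plan '[[[0,0.3,0,0,0,0,0],[0,0.3,0,0,0,0,0],[0,0,0,0,0,0,0],[0,0,0,0,0,0,0]]]'

```text
time_s: 13.25
tcp_pos: [543.1, 217.9, 69.6]
tool_rot: [-1.185, -1.25, 1.247]
ft_force: [-3.4, -0.1, 12.1]
gripper_width: 0.0
```

Emit:
send_rows --plan '[[[0,-2,0,0,0,0,0],[0,-4,0,0,0,0,0],[0,-4,0,0,0,0,0],[0,-2,0,0,0,0,8.5],[0,0,0,0,0,0,8.5]]]'

```text
time_s: 13.67
tcp_pos: [544.7, 218.2, 193.5]
tool_rot: [-1.189, -1.255, 1.243]
ft_force: [-0.3, -0.0, -0.3]
gripper_width: 0.273
```

```bash
python3 - <<'E'
from h import *
go(U(0,-40,113),FX)
f=grab_frame('wrist');cv2.imwrite('pics/w16.png',f[:,:,::-1])
f=grab_frame('scene');crop(f,330,180,480,330,5,'s16.png')
E
```

```text
t 13.67 tcp [544.689 218.247 193.52 ] F [-0.259 -0.049 -0.314] w 0.273 q [ 0.238  0.316  0.102  1.348 -0.    -1.386]
 shift first (tool cm): [-7.608  8.04   0.12 ]  then turn: [ 0.008 -0.007  0.002]  |  shift if turned first: [-7.595  8.052  0.105]
```

View pics/w16.png

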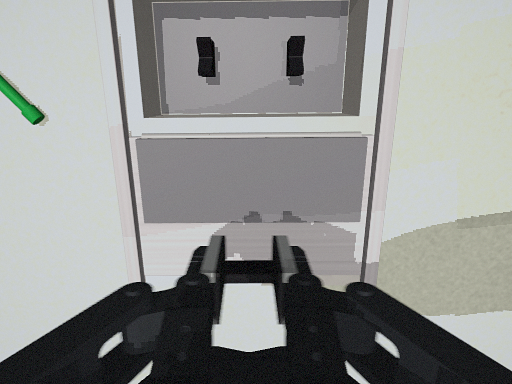

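View pics/s16.png

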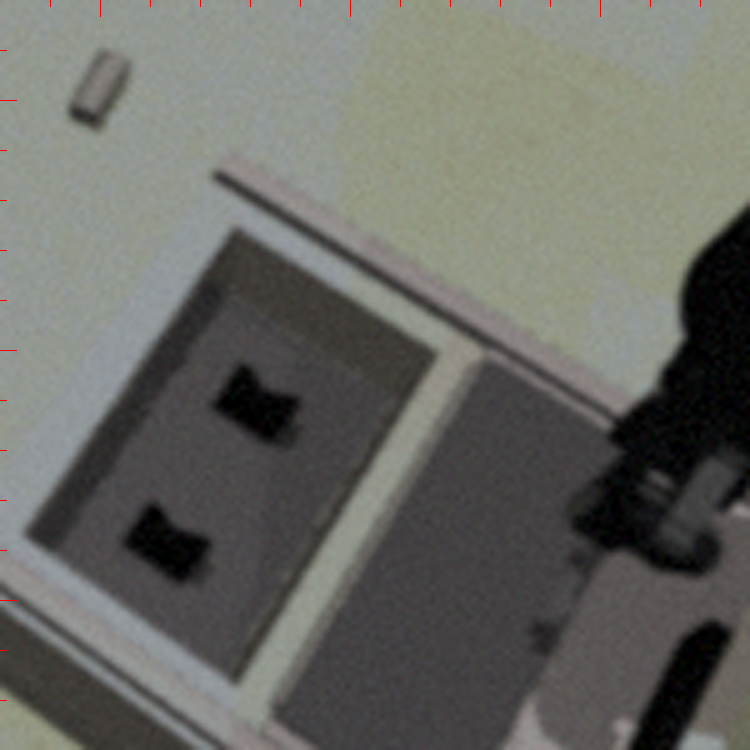

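```bash
python3 - <<'E'
from h import *
c=get_calibration('wrist')
for q in [(137,138),(367,137),(145,223),(362,222)]: print(onz(c,q,107))
print('at z117 edge',onz(c,(145,223),117),onz(c,(362,222),117))
# recess corners z95
for q in [(144,116),(361,116)]: print('recess',onz(c,q,95), (onz(c,q,95)-UC)@UX,(onz(c,q,95)-UC)@UY)
for z in (74,):
  for q in [(205,37),(296,36),(206,77),(296,76)]: P=onz(c,q,z);print('saddle',P,(P-UC)@UX,(P-UC)@UY)
f=cv2.imread('pics/w16.png')[:,:,::-1];crop(f,120,0,400,150,3,'w16c.png')
w=cv2.imread('pics/w14.png')[:,:,::-1];crop(w,80,0,420,210,2,'w14c.png')
E
```

```text
[634.405 182.043 107.   ]
[451.434 171.422 107.   ]
[630.679 254.611 107.   ]
[444.412 243.55  107.   ]
at z117 edge [627.464 250.466 117.   ] [448.319 239.827 117.   ]
recess [631.926 165.427  95.   ] 84.95932861238106 -22.00689988447133
recess [454.622 155.931  95.   ] -92.59509119393482 -20.854074623984037
saddle [585.738 100.407  74.   ] 34.955636434942406 -84.1403647314811
saddle [510.764  95.679  74.   ] -40.16666789868474 -84.36438587528548
saddle [584.399 131.544  74.   ] 35.486236290309066 -52.97931732939479
saddle [507.823 126.66   74.   ] -41.245279930210465 -53.262968198077395
```

View pics/w16c.png

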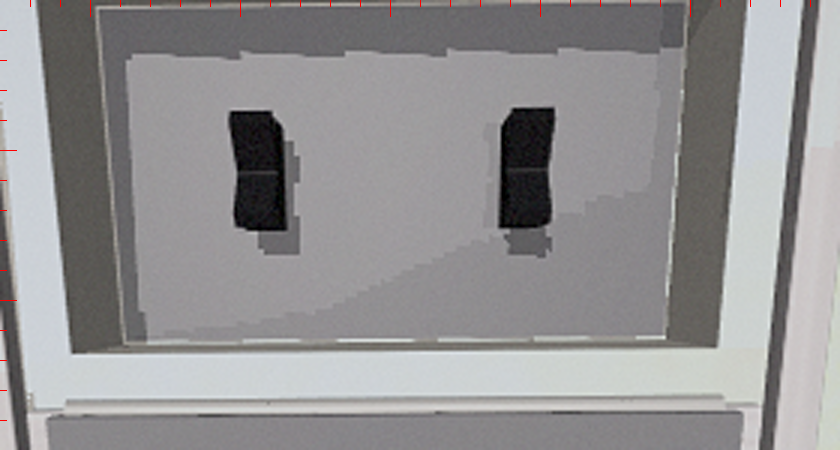

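```bash
python3 - <<'E'
from h import *
c=get_calibration('wrist')
for q in [(205.5,57.2),(296.5,56.7)]:
  for z in(58,61.5):P=onz(c,q,z);print(P,(P-UC)@UX,(P-UC)@UY)
# recess far corners (floor z40): floor edges in crop (98,8),(686,4),(125,343),(667,338)
for q in [(120+98/3,8/3),(120+686/3,4/3),(120+125/3,343/3),(120+667/3,338/3)]:P=onz(c,q,40);print('floor',P,(P-UC)@UX,(P-UC)@UY)
ct=get_calibration('top')
E
```

```text
[587.167 114.234  58.   ] 37.21146544492791 -70.42375714894555
[586.71  114.594  61.5  ] 36.77659975054438 -70.03693937012008
[506.797 109.553  58.   ] -43.29497842535668 -70.27769839770826
[507.246 109.965  61.5  ] -42.822559398041776 -69.89252665946161
floor [637.605  69.461  40.   ] 84.87377556655139 -118.14095734067115
floor [462.244  59.142  40.   ] -90.79102839544319 -117.92586119713165
floor [631.684 166.768  40.   ] 84.79782802588822 -20.65440793238849
floor [454.851 155.709  40.   ] -92.37992573918203 -21.089806898797725
```

```bash
sed -i 's/UC=np.array(\[545.8,182.3,0\])/UC=np.array([544.8,182.3,0])/' h.py; cat >> h.py <<'E'
PSI=-.397;PIT=.70;GD=55.
def colframe(psi=PSI,pit=PIT):
    c,s=np.cos(pit),np.sin(pit);u=np.array([c*np.cos(psi),c*np.sin(psi),s]);n=np.array([-s*np.cos(psi),-s*np.sin(psi),c])
    return u,n,frame(-n,np.cross(n,u))
CM=np.array([573.,-171.,96.])
E
python3 - <<'E'
from h import *
u,n,G=colframe();P=CM+n*(110-GD);print('pre',P,'G-u',G[:,0]-u)
Pa=P+[0,0,60]
go(Pa,G)
go(P,G)
E
```

```text
pre [ 540.324 -157.3    138.066] G-u [0. 0. 0.]
t 13.77 tcp [543.046 217.877 188.798] F [ 0.129 -0.893 -0.143] w 0.448 q [ 0.238  0.319  0.094  1.344 -0.    -1.386]
 shift first (tool cm): [-37.45   -0.944   2.262]  then turn: [-0.702  1.925 -0.439]  |  shift if turned first: [ 11.5     8.475 -34.705]
t 13.77 tcp [543.046 217.877 188.798] F [ 0.129 -0.893 -0.143] w 0.448 q [ 0.238  0.319  0.094  1.344 -0.    -1.386]
 shift first (tool cm): [-37.452   5.056   2.275]  then turn: [-0.702  1.925 -0.439]  |  shift if turned first: [  7.635  13.064 -34.705]
```

Emit:
send_rows --plan '[[[-3.75,-0.1,0.23,0,0,0,8.5],[-3.75,-0.1,0.23,0,0,0,8.5],[-3.75,-0.1,0.23,0,0,0,8.5],[-3.75,-0.1,0.23,0,0,0,8.5],[-3.75,-0.1,0.23,0,0,0,8.5],[-3.75,-0.1,0.23,0,0,0,8.5],[-3.75,-0.1,0.23,0,0,0,8.5],[-3.75,-0.1,0.23,0,0,0,8.5],[-3.75,-0.1,0.23,0,0,0,8.5],[-3.75,-0.1,0.23,0,0,0,8.5]]]'

```text
time_s: 14.6
tcp_pos: [538.6, -159.4, 196.6]
tool_rot: [-1.181, -1.247, 1.248]
ft_force: [0.3, 0.4, 0.1]
gripper_width: 0.995
```

Emit:
send_rows --plan '[[[0,0,0,-0.039,0.107,-0.0244,8.5],[0,0,0,-0.039,0.107,-0.0244,8.5],[0,0,0,-0.039,0.107,-0.0244,8.5],[0,0,0,-0.039,0.107,-0.0244,8.5],[0,0,0,-0.039,0.107,-0.0244,8.5],[0,0,0,-0.039,0.107,-0.0244,8.5],[0,0,0,-0.039,0.107,-0.0244,8.5],[0,0,0,-0.039,0.107,-0.0244,8.5],[0,0,0,-0.039,0.107,-0.0244,8.5],[0,0,0,-0.039,0.107,-0.0244,8.5],[0,0,0,-0.039,0.107,-0.0244,8.5],[0,0,0,-0.039,0.107,-0.0244,8.5]]]'

```text
time_s: 15.6
tcp_pos: [538.7, -157.6, 196.3]
tool_rot: [-1.622, -0.637, -0.167]
ft_force: [-0.3, 0.3, -0.5]
gripper_width: 0.994
```

Emit:
send_rows --plan '[[[0,0,0,-0.039,0.107,-0.0244,8.5],[0,0,0,-0.039,0.107,-0.0244,8.5],[0,0,0,-0.039,0.107,-0.0244,8.5],[0,0,0,-0.039,0.107,-0.0244,8.5],[0,0,0,-0.039,0.107,-0.0244,8.5],[0,0,0,-0.039,0.107,-0.0244,8.5],[0,0,0,0,0,0,8.5]]]'

```text
time_s: 16.18
tcp_pos: [537.9, -156.2, 195.5]
tool_rot: [-1.617, -0.24, -0.855]
ft_force: [-1.4, 0.3, -1.4]
gripper_width: 0.997
```

```bash
python3 - <<'E'
from h import *
u,n,G=colframe();P=CM+n*(110-GD)
go(P,G)
f=grab_frame('wrist');cv2.imwrite('pics/w17.png',f[:,:,::-1])
c=get_calibration('wrist');print(proj(c,CM),proj(c,CM+75*u),proj(c,CM-75*u))
E
```

```text
t 16.18 tcp [ 537.899 -156.219  195.455] F [-1.353  0.33  -1.38 ] w 0.997 q [-0.453 -0.144 -0.68   0.34   0.034 -0.038]
 shift first (tool cm): [-3.477  4.573 -0.015]  then turn: [ 0.002 -0.005 -0.004]  |  shift if turned first: [-3.494  4.56  -0.006]
[247.77  141.738] [247.564 223.415] [248.01   46.831]
```

View pics/w17.png

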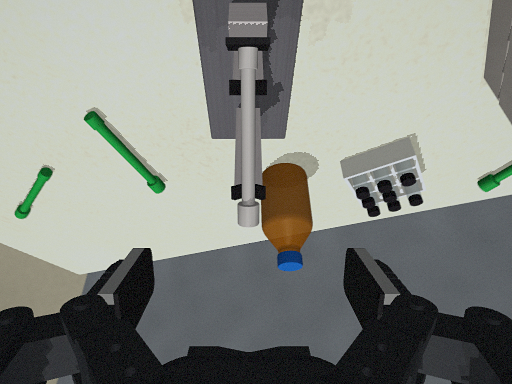

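The wrist view shows the bare column centred on (248,140) as predicted, thin end at (248,46) and thick end at (248,223). I'm approaching square to its axis.

Emit:
send_rows --plan '[[[-1.2,2.5,0,0,0,0,8.5],[-1.2,3,0,0,0,0,8.5],[-1.1,3,0,0,0,0,8.5],[0,3,0,0,0,0,8.5],[0,0,0,0,0,0,8.5],[0,0,0,0,0,0,8.5]]]'

```text
time_s: 16.73
tcp_pos: [582.7, -176.3, 84.8]
tool_rot: [-1.62, -0.243, -0.846]
ft_force: [-0.1, 1.0, 1.2]
gripper_width: 0.996
```

```bash
python3 - <<'E'
from h import *
u,n,G=colframe();P=CM-n*GD
go(P,G)
f=grab_frame('wrist');cv2.imwrite('pics/w18.png',f[:,:,::-1])
f=grab_frame('scene');crop(f,200,120,350,250,5,'s18.png')
c=get_calibration('wrist');print(proj(c,CM),proj(c,CM+75*u),proj(c,CM-75*u))
E
```

```text
t 16.73 tcp [ 582.652 -176.251   84.79 ] F [-0.078  1.004  1.23 ] w 0.996 q [-0.45   0.087 -0.805 -0.014  0.034 -0.044]
 shift first (tool cm): [-0.088  3.939  0.112]  then turn: [ 0.     0.003 -0.007]  |  shift if turned first: [-0.114  3.938  0.111]
[249.693 227.651] [249.337 341.273] [250.145  83.611]
```

View pics/w18.png

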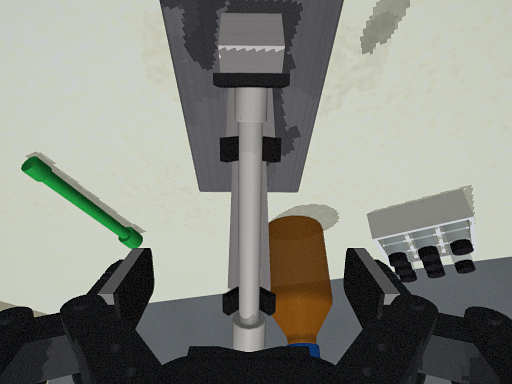

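View pics/s18.png

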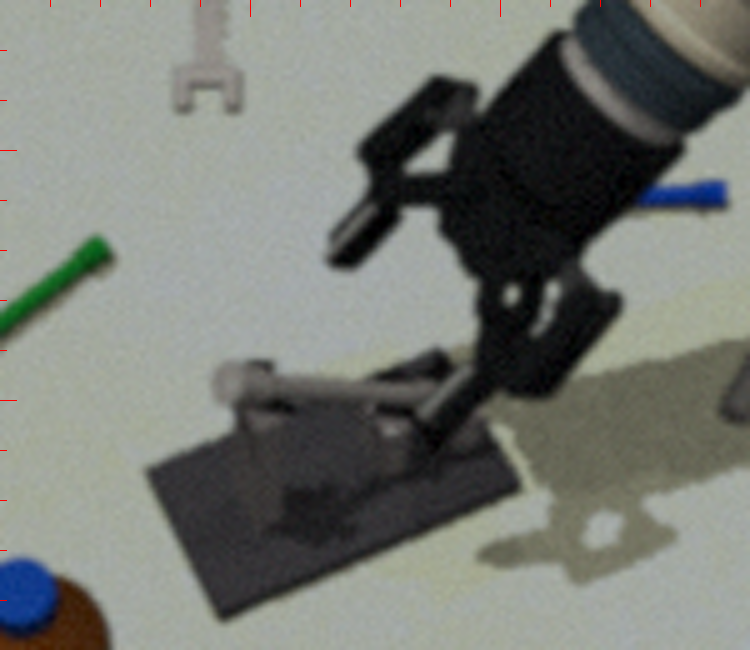

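Emit:
send_rows --plan '[[[0,1.5,0.05,0,0,0,8.5],[0,1.4,0.05,0,0,0,8.5],[0,1,0,0,0,0,8.5],[0,0,0,0,0,0,8.5],[0,0,0,0,0,0,4]]]'

```text
time_s: 17.25
tcp_pos: [606.5, -184.8, 58.1]
tool_rot: [-1.619, -0.246, -0.852]
ft_force: [-0.7, 0.7, 0.9]
gripper_width: 0.876
```

```bash
python3 - <<'E'
from h import *
u,n,G=colframe();P=CM-n*GD
go(P,G)
f=grab_frame('wrist');cv2.imwrite('pics/w19.png',f[:,:,::-1])
f=grab_frame('scene');crop(f,200,120,350,250,5,'s19.png')
E
```

```text
t 17.25 tcp [ 606.494 -184.814   58.069] F [-0.688  0.689  0.912] w 0.876 q [-0.443  0.172 -0.804 -0.104  0.029 -0.036]
 shift first (tool cm): [-0.327  0.265 -0.021]  then turn: [ 0.001  0.001 -0.001]  |  shift if turned first: [-0.327  0.265 -0.021]
```

View pics/w19.png

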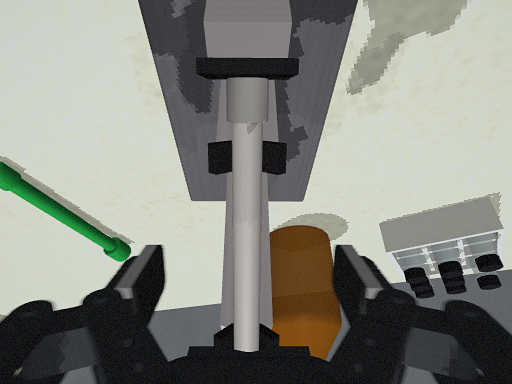

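View pics/s19.png

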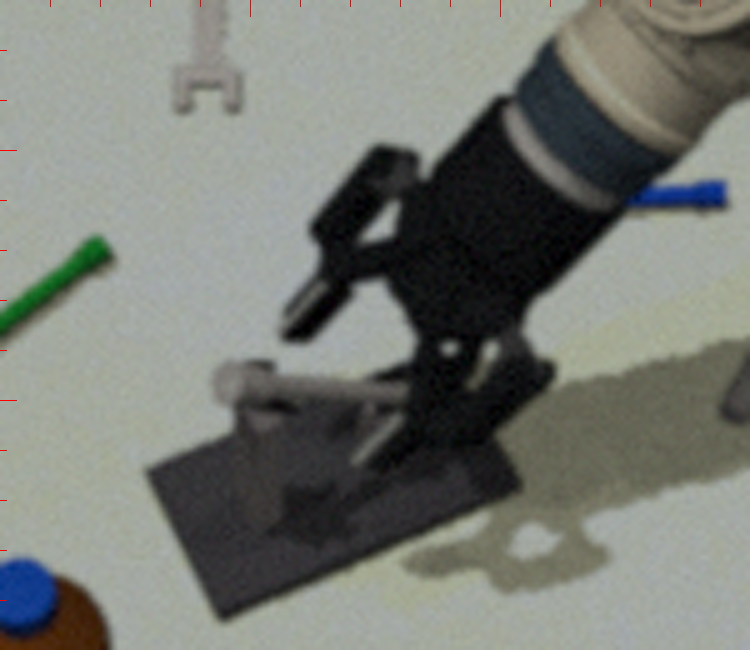

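Emit:
send_rows --plan '[[[-0.3,0.25,0,0,0,0,4],[0,0,0,0,0,0,2],[0,0,0,0,0,0,0],[0,0,0,0,0,0,0],[0,0,0,0,0,0,0],[0,0,0,0,0,0,0],[0,0,0,0,0,0,0],[0,0,0,0,0,0,0],[0,0,0,0,0,0,0]]]' --grip_force 50

```text
time_s: 18.1
tcp_pos: [605.4, -185.3, 53.9]
tool_rot: [-1.621, -0.245, -0.854]
ft_force: [-5.4, -3.3, 3.0]
gripper_width: 0.116
```

```bash
python3 - <<'E'
from h import *
u,n,G=colframe();P=CM-n*GD
go(P,G)
f=grab_frame('wrist');cv2.imwrite('pics/w20.png',f[:,:,::-1])
f=grab_frame('scene');crop(f,200,120,350,250,5,'s20.png')
E
```

```text
t 18.1 tcp [ 605.446 -185.348   53.947] F [-5.444 -3.281  3.04 ] w 0.116 q [-0.444  0.178 -0.812 -0.118  0.027 -0.035]
 shift first (tool cm): [-0.004 -0.002  0.069]  then turn: [ 0.003 -0.001 -0.001]  |  shift if turned first: [-0.004 -0.001  0.069]
```

View pics/w20.png

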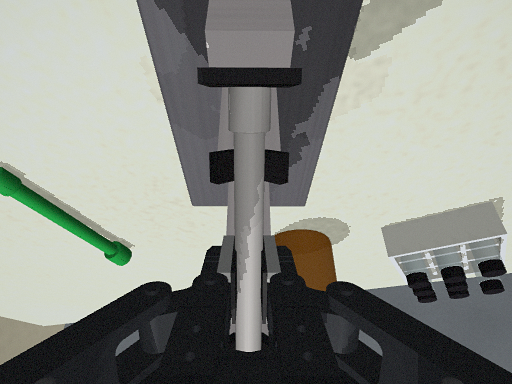

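View pics/s20.png

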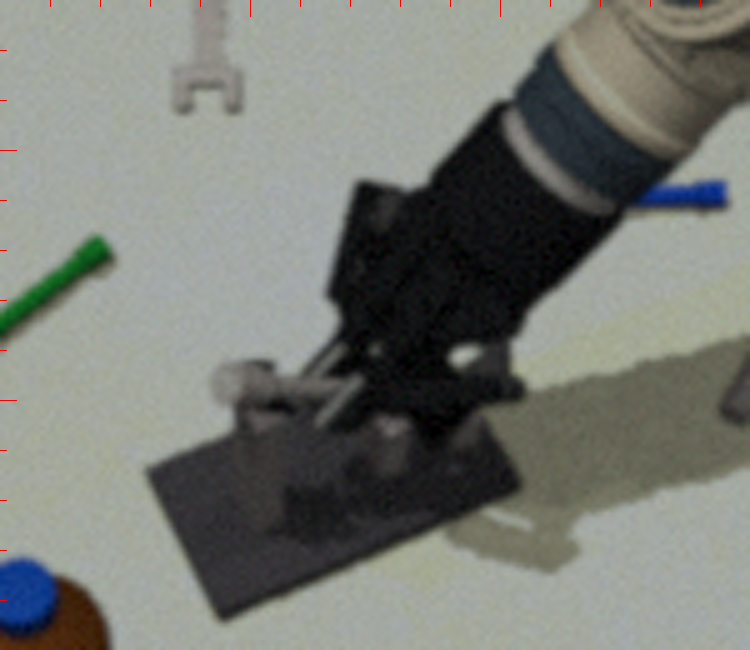

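Gripped (opening ≈10–12 mm). I'll lift it out square to its axis and check.

Emit:
send_rows --plan '[[[0,-0.5,0,0,0,0,0],[0,-1,0,0,0,0,0],[0,-2,0,0,0,0,0],[0,-2.5,0,0,0,0,0],[0,-2.5,0,0,0,0,0],[0,-2,0,0,0,0,0],[0,0,0,0,0,0,0]]]'

```text
time_s: 18.78
tcp_pos: [542.7, -157.5, 137.7]
tool_rot: [-1.619, -0.25, -0.855]
ft_force: [-0.6, -0.2, -1.7]
gripper_width: 0.117
```

```bash
python3 - <<'E'
from h import *
p,R,s=cur()
# target above cradle: column axis 60 above seat
C=U(0,-70,70); T=C+np.array([0,0,90.])+FU[:,1]*GD
go(T,FU)
f=grab_frame('wrist');cv2.imwrite('pics/w21.png',f[:,:,::-1])
E
```

```text
t 18.78 tcp [ 542.734 -157.493  137.667] F [-0.643 -0.238 -1.698] w 0.117 q [-0.452 -0.071 -0.796  0.144  0.035 -0.042]
 shift first (tool cm): [-9.621 -3.889 25.139]  then turn: [ 0.161 -0.438  0.69 ]  |  shift if turned first: [ 2.244  3.267 26.906]
```

View pics/w21.png

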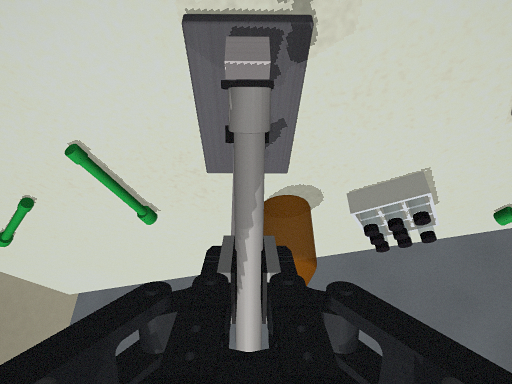

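Emit:
send_rows --plan '[[[0,0,0,0.023,-0.0626,0.0986,0],[0,0,0,0.023,-0.0626,0.0986,0],[0,0,0,0.023,-0.0626,0.0986,0],[0,0,0,0.023,-0.0626,0.0986,0],[0,0,0,0.023,-0.0626,0.0986,0],[0,0,0,0.023,-0.0626,0.0986,0],[0,0,0,0.023,-0.0626,0.0986,0],[0,0,0,0,0,0,0]]]'

```text
time_s: 19.5
tcp_pos: [546.0, -159.4, 130.8]
tool_rot: [-1.566, -0.04, 0.059]
ft_force: [-1.1, 0.2, -2.3]
gripper_width: 0.117
```

Emit:
send_rows --plan '[[[0.3,0,3.4,0,0,0,0],[0.3,0,3.4,0,0,0,0],[0.3,0,3.4,0,0,0,0],[0.3,0,3.4,0,0,0,0],[0.3,0,3.4,0,0,0,0],[0.3,0,3.4,0,0,0,0],[0.4,0,3.4,0,0,0,0],[0,0.5,2,0,0,0,0],[0,1,1,0,0,0,0],[0,1.5,0,0,0,0,0],[0,0,0,0,0,0,0]]]'

```text
time_s: 20.42
tcp_pos: [547.8, 110.9, 101.0]
tool_rot: [-1.569, -0.042, 0.053]
ft_force: [-1.1, 0.4, -1.2]
gripper_width: 0.118
```

```bash
python3 - <<'E'
from h import *
C=U(0,-70,70); T=C+np.array([0,0,20.])+FU[:,1]*GD
go(T,FU)
f=grab_frame('wrist');cv2.imwrite('pics/w22.png',f[:,:,::-1])
f=grab_frame('scene');crop(f,310,150,470,300,5,'s22.png')
E
```

```text
t 20.42 tcp [547.83  110.885 100.973] F [-1.076  0.357 -1.195] w 0.118 q [ 0.049  0.321 -0.131  1.126  0.002 -0.012]
 shift first (tool cm): [0.174 6.596 0.136]  then turn: [-0.002  0.    -0.007]  |  shift if turned first: [0.126 6.597 0.147]
```

View pics/w22.png

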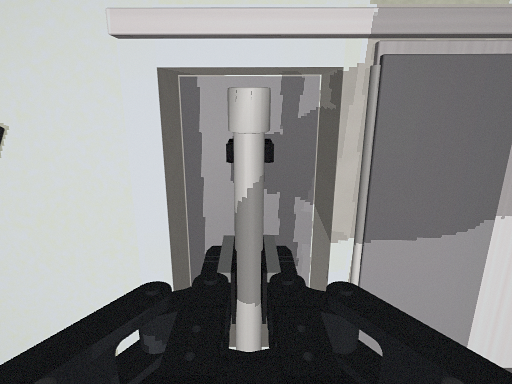

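View pics/s22.png

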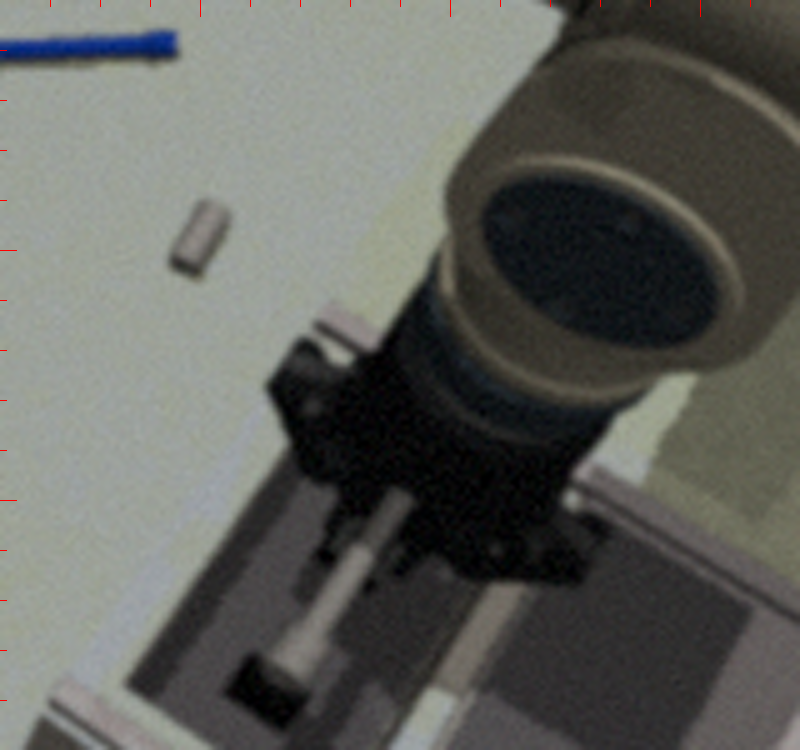

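```bash
python3 - <<'E'
from h import *
p,R,s=cur();cs=get_calibration('scene');cw=get_calibration('wrist')
def pl(c,q,x): 
    o,d=ray(c,q);return R.T@(o+d*(((p-o)@R[:,0]+x)/(d@R[:,0]))-p)
S=lambda x,y:(310+x/5-.4,150+y/5-.4)
for q in [(270,385),(305,460),(330,555),(575,580),(500,560),(605,530)]:
    print('scene',q,pl(cs,S(*q),10))
for q in [(100,365),(148,285),(152,300),(175,340),(200,345),(210,250),(232,235),(349,285)]:
    print('wrist',q,pl(cw,q,-10))
# column thin end
for g in (45,50,55,60,65):
    print(g,proj(cw,p+R@np.array([-75,-g-8,0])),proj(cw,p+R@np.array([-75,-g+8,0])),proj(cw,p+R@np.array([-59,-g-8,0])),'thick scene',(proj(cs,p+R@np.array([75,-g,0]))-(310,150))*5)
E
```

```text
scene (270, 385) [  10.    -123.746  -60.741]
scene (305, 460) [ 10.    -89.412 -36.008]
scene (330, 555) [ 10.    -33.406  -8.314]
scene (575, 580) [  10.    -123.077   62.067]
scene (500, 560) [  10.    -105.965   39.557]
scene (605, 530) [  10.    -162.503   56.974]
wrist (100, 365) [ -10.    -116.319  -35.494]
wrist (148, 285) [-10.    -81.482 -34.247]
wrist (152, 300) [-10.    -90.106 -30.423]
wrist (175, 340) [ -10.    -107.892  -19.263]
wrist (200, 345) [ -10.    -109.709  -12.366]
wrist (210, 250) [-10.    -54.753 -15.992]
wrist (232, 235) [-10.    -39.139  -7.466]
wrist (349, 285) [-10.    -81.442  34.766]
45 [247.873  88.308] [247.942  89.318] [247.882 132.02 ] thick scene [271.852 681.151]
50 [247.848  87.938] [247.923  89.028] [247.857 133.403] thick scene [275.029 677.162]
55 [247.82   87.536] [247.901  88.715] [247.831 134.902] thick scene [278.243 673.127]
60 [247.79   87.097] [247.878  88.379] [247.803 136.53 ] thick scene [281.495 669.045]
65 [247.757  86.617] [247.853  88.014] [247.772 138.306] thick scene [284.785 664.914]
```

Emit:
send_rows --plan '[[[0.1,1.5,0.1,0,0,0,0],[0,2,0.03,0,0,0,0],[0,2,0,0,0,0,0],[0,1,0,0,0,-0.006,0],[0,0,0,0,0,0,0],[0,0,0,0,0,0,0]]]'

```text
time_s: 21.02
tcp_pos: [550.4, 111.2, 39.8]
tool_rot: [-1.569, -0.048, 0.044]
ft_force: [0.0, 0.4, -0.5]
gripper_width: 0.123
```

```bash
python3 - <<'E'
from h import *
C=U(0,-70,70); T=C+FU[:,1]*GD
go(T,FU)
f=grab_frame('wrist');cv2.imwrite('pics/w23.png',f[:,:,::-1]);crop(f,150,60,350,260,4,'w23c.png')
f=grab_frame('scene');crop(f,310,200,430,320,6,'s23.png')
E
```

```text
t 21.02 tcp [550.447 111.185  39.819] F [ 0.013  0.374 -0.463] w 0.123 q [ 0.049  0.365 -0.234  0.97   0.002 -0.01 ]
 shift first (tool cm): [-0.143  2.482  0.128]  then turn: [-0.002 -0.002  0.002]  |  shift if turned first: [-0.137  2.482  0.133]
```

View pics/w23c.png

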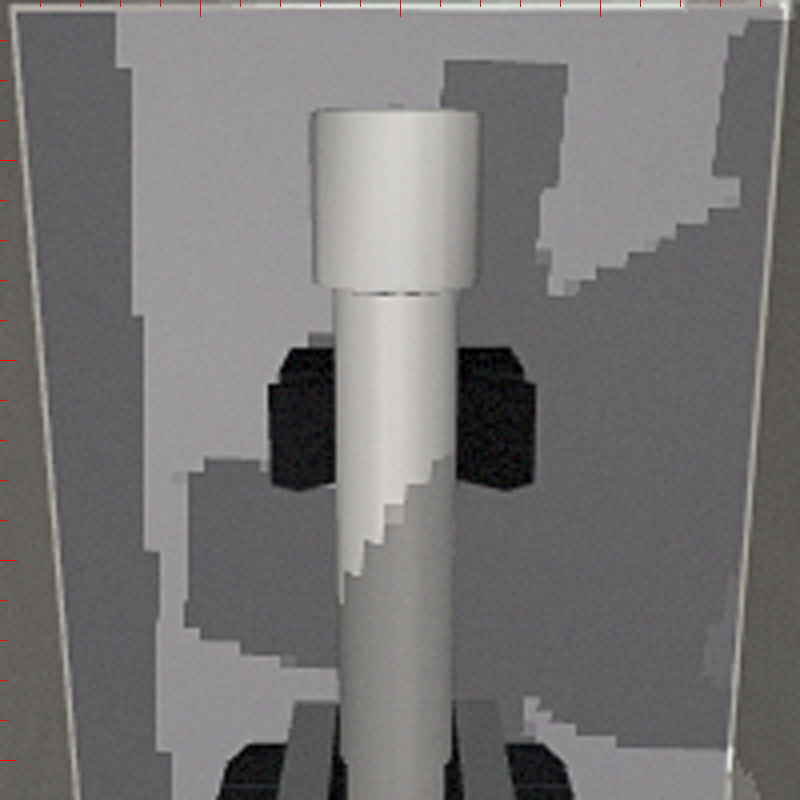

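View pics/s23.png

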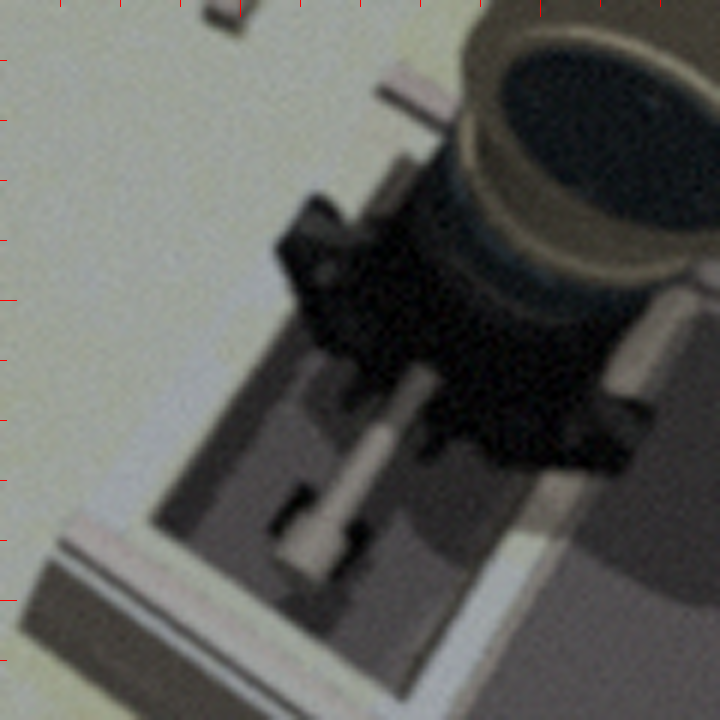

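Emit:
send_rows --plan '[[[-0.1,0.6,0.08,0,0,0,0],[0,0.6,0,0,0,0,0],[0,0.5,0,0,0,0,0],[0,0,0,0,0,0,0],[0,0,0,0,0,0,0]]]'

```text
time_s: 21.53
tcp_pos: [548.9, 112.7, 22.0]
tool_rot: [-1.569, -0.048, 0.046]
ft_force: [-0.5, -0.0, -1.0]
gripper_width: 0.12
```

```bash
python3 - <<'E'
from h import *
C=U(0,-70,70); T=C+FU[:,1]*GD
go(T,FU)
f=grab_frame('wrist');crop(f,150,60,350,260,4,'w24c.png')
E
```

```text
t 21.53 tcp [548.9   112.727  22.013] F [-0.519 -0.006 -0.97 ] w 0.12 q [ 0.052  0.38  -0.262  0.928  0.002 -0.008]
 shift first (tool cm): [ 0.007  0.701 -0.032]  then turn: [-0.002 -0.     0.001]  |  shift if turned first: [ 0.008  0.701 -0.031]
```

View pics/w24c.png

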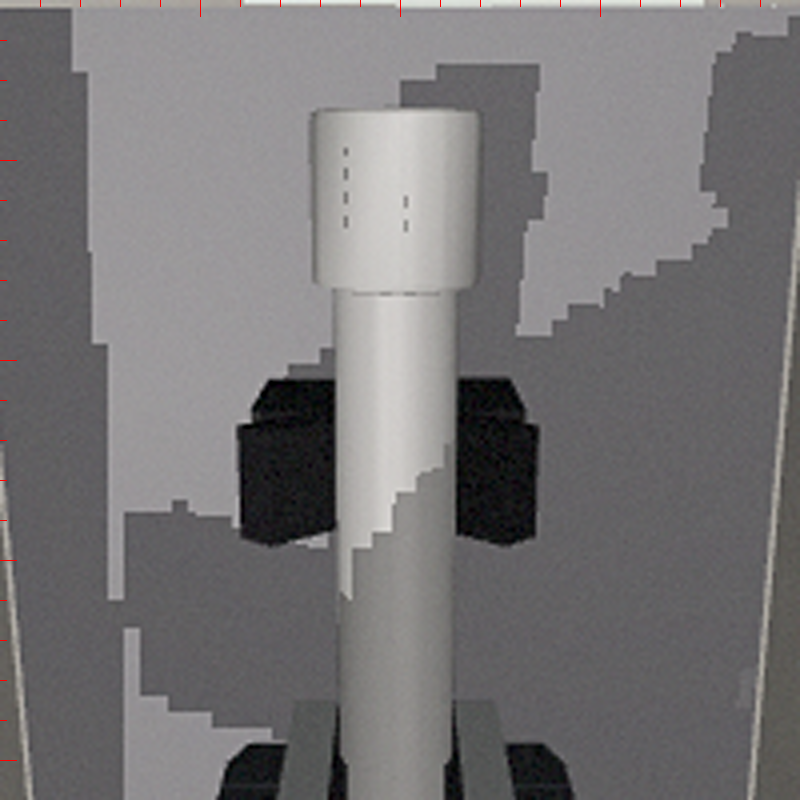

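Emit:
send_rows --plan '[[[0,0.2,-0.06,0,0,0,0],[0,0.2,0,0,0,0,0],[0,0,0,0,0,0,0]]]'

```text
time_s: 21.83
tcp_pos: [549.1, 112.1, 18.1]
tool_rot: [-1.569, -0.048, 0.046]
ft_force: [-0.6, 0.0, -0.7]
gripper_width: 0.118
```

Emit:
send_rows --plan '[[[0,0.15,0,0,0,0,0],[0,0,0,0,0,0,0]]]'

```text
time_s: 22.0
tcp_pos: [549.2, 112.1, 16.7]
tool_rot: [-1.569, -0.049, 0.045]
ft_force: [0.3, 0.3, -1.6]
gripper_width: 0.121
```

Emit:
send_rows --plan '[[[0,0.15,0,0,0,0,0],[0,0,0,0,0,0,0]]]'

```text
time_s: 22.17
tcp_pos: [549.4, 112.1, 15.9]
tool_rot: [-1.569, -0.049, 0.045]
ft_force: [-1.8, -0.2, 3.3]
gripper_width: 0.12
```

Emit:
send_rows --plan '[[[0,0.12,0,0,0,0,0],[0,0,0,0,0,0,0],[0,0,0,0,0,0,0]]]'

```text
time_s: 22.42
tcp_pos: [549.6, 112.1, 15.8]
tool_rot: [-1.569, -0.05, 0.044]
ft_force: [-6.0, -0.5, 13.7]
gripper_width: 0.115
```

```bash
python3 - <<'E'
from h import *
C=U(0,-70,70); T=C+FU[:,1]*GD
go(T,FU)
f=grab_frame('wrist');crop(f,150,60,350,260,4,'w25c.png')
f=grab_frame('scene');crop(f,310,200,430,320,6,'s25.png')
E
```

```text
t 22.42 tcp [549.558 112.084  15.752] F [-5.997 -0.501 13.715] w 0.115 q [ 0.051  0.385 -0.272  0.91   0.001 -0.009]
 shift first (tool cm): [-0.054  0.075  0.037]  then turn: [-0.001 -0.     0.004]  |  shift if turned first: [-0.054  0.075  0.038]
```

View pics/w25c.png

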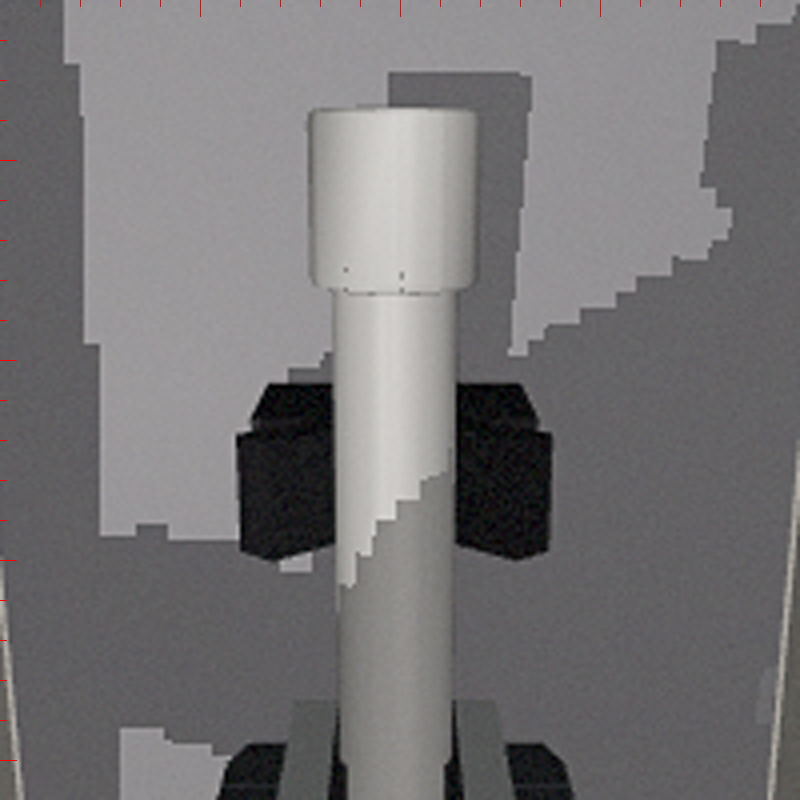

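View pics/s25.png

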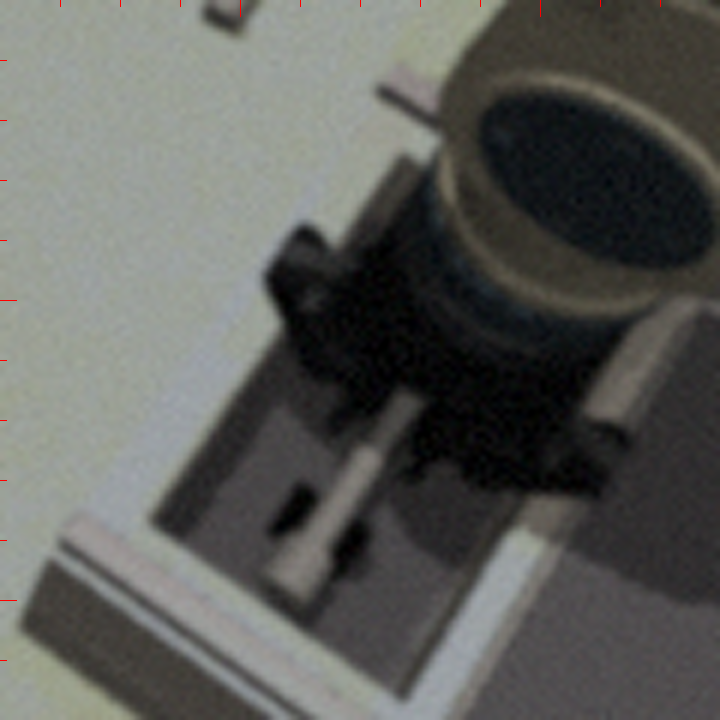

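Seated: the column is centred between the saddle arms (396 against 394 px in the crop) and carries 14 N of press while still held. I'll hold it lightly, then open part way.

Emit:
send_rows --plan '[[[0,-0.05,0,0,0,0,0],[0,0,0,0,0,0,0],[0,0,0,0,0,0,0],[0,0,0,0,0,0,0]]]' --grip_force 20

```text
time_s: 22.85
tcp_pos: [549.5, 112.1, 15.8]
tool_rot: [-1.569, -0.05, 0.044]
ft_force: [-3.0, -0.5, 9.3]
gripper_width: 0.116
```

Emit:
send_rows --plan '[[[0,0,0,0,0,0,1.5],[0,0,0,0,0,0,2],[0,0,0,0,0,0,2.5],[0,0,0,0,0,0,3],[0,0,0,0,0,0,3],[0,0,0,0,0,0,3]]]'

```text
time_s: 23.35
tcp_pos: [549.2, 112.1, 14.6]
tool_rot: [-1.569, -0.048, 0.045]
ft_force: [-0.2, -0.9, 0.6]
gripper_width: 0.354
```

```bash
python3 - <<'E'
from h import *
C=U(0,-70,70); T=C+FU[:,1]*GD
go(T,FU)
f=grab_frame('wrist');crop(f,150,60,350,260,4,'w26c.png')
E
```

```text
t 23.35 tcp [549.217 112.134  14.614] F [-0.232 -0.908  0.633] w 0.354 q [ 0.051  0.386 -0.273  0.91   0.002 -0.009]
 shift first (tool cm): [-0.02  -0.039  0.031]  then turn: [-0.002 -0.     0.002]  |  shift if turned first: [-0.02  -0.039  0.03 ]
```

View pics/w26c.png

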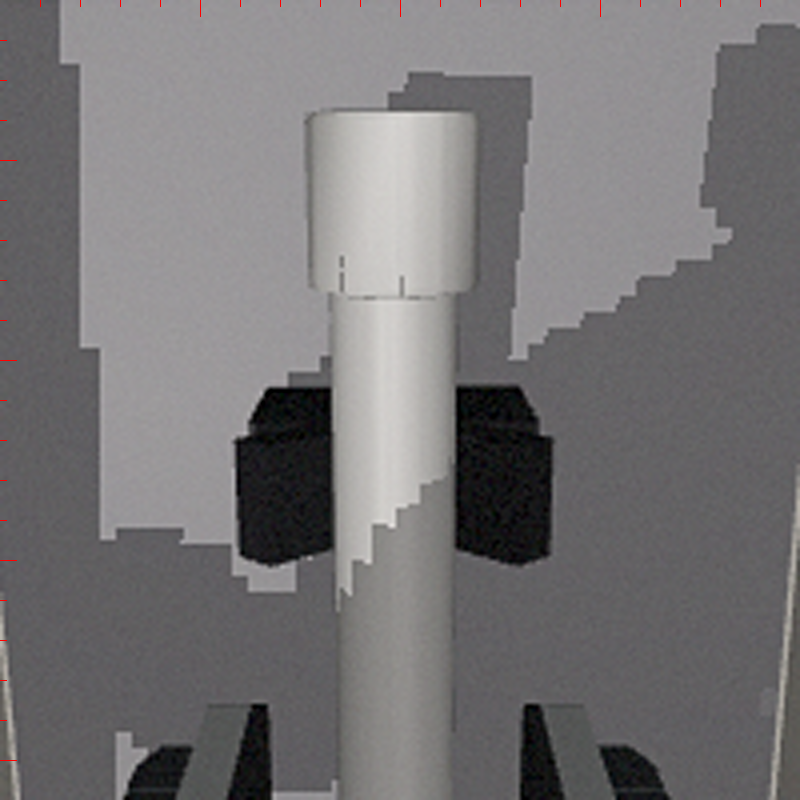

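Released, and the column stayed put. I'll retract straight up and go to the +y side of the grip rib.

Emit:
send_rows --plan '[[[0,-1.5,0,0,0,0,3],[0,-2.5,0,0,0,0,3],[0,-3.5,0,0,0,0,3],[0,-3.7,0,0,0,0,3],[0,-3.8,0,0,0,0,3],[0,0,0,0,0,0,3]]]'

```text
time_s: 23.9
tcp_pos: [551.7, 112.1, 172.1]
tool_rot: [-1.568, -0.057, 0.037]
ft_force: [0.8, -0.0, 1.0]
gripper_width: 0.352
```

```bash
python3 - <<'E'
from h import *
go(U(0,146,165),FU)
f=grab_frame('wrist');cv2.imwrite('pics/w27.png',f[:,:,::-1])
f=grab_frame('top');crop(f,50,130,190,260,5,'t27.png')
f=grab_frame('scene');crop(f,310,200,430,320,6,'s27.png')
E
```

```text
t 23.9 tcp [551.737 112.078 172.082] F [ 0.783 -0.001  0.997] w 0.352 q [ 0.05   0.278 -0.007  1.273  0.002 -0.01 ]
 shift first (tool cm): [-0.281  0.737 21.65 ]  then turn: [-0.001 -0.     0.013]  |  shift if turned first: [-0.271  0.708 21.651]
```

View pics/w27.png

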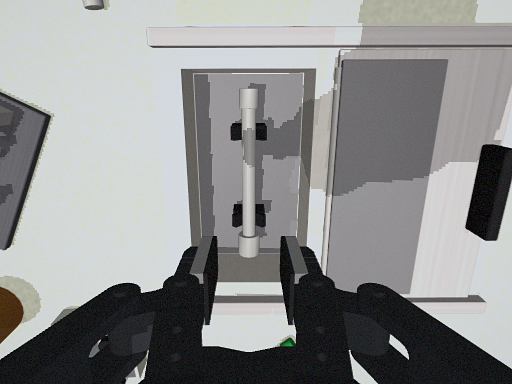

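View pics/t27.png

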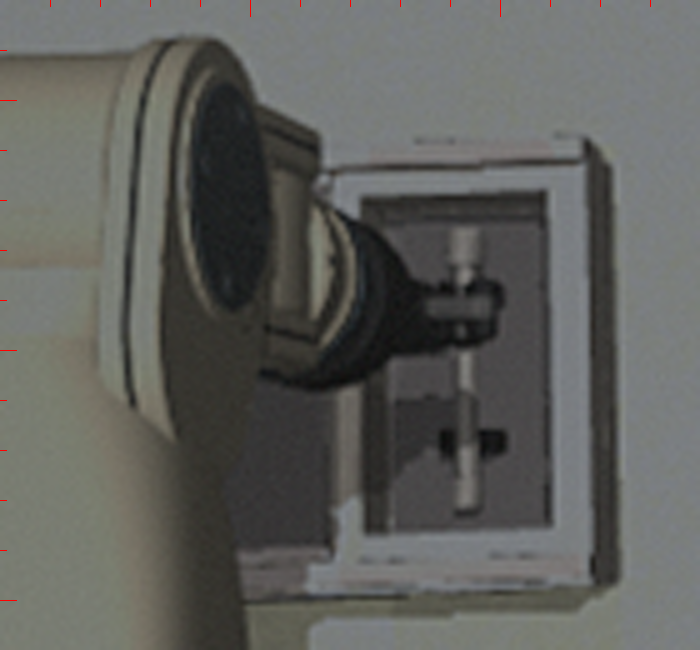

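View pics/s27.png

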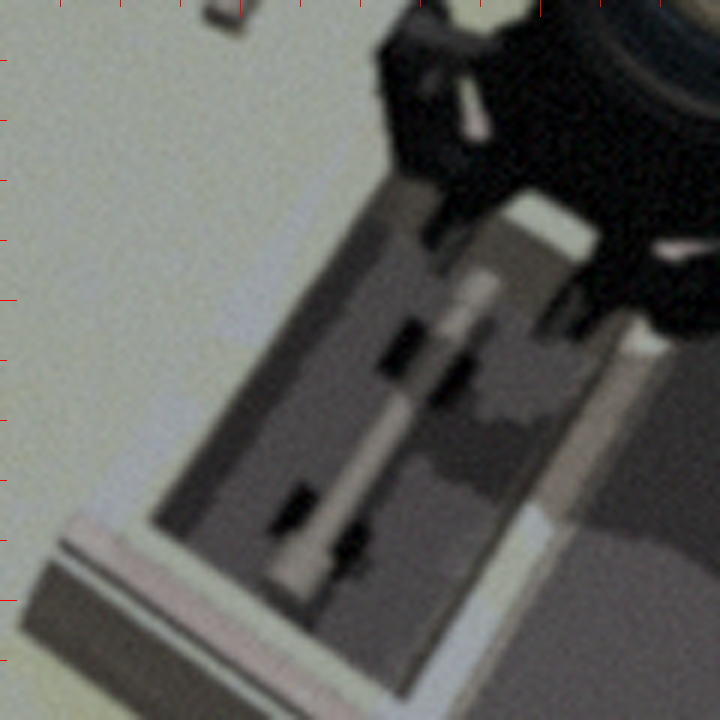

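```bash
python3 - <<'E'
from h import *
c=get_calibration('wrist')  # arm unmoved since picture apart settling
for nm,q,z in [('thin',(248.5,88),76),('thick',(249,256),74),('sad1',(248.5,128),72),('sad2',(249,208),72),('ribtop',(495,146),128),('ribtop2',(484,240),128),('flapL',(341,62),107),('flapE',(447,62),107),('flapE2',(409,292),107)]:
    P=onz(c,q,z);print(nm,P,(P-UC)@UX,(P-UC)@UY)
E
```

```text
thin [470.519 107.545  76.   ] -78.63005791462925 -70.16595615937219
thick [617.093 116.834  74.   ] 68.23757037940621 -69.68317128698872
sad1 [501.709 109.43   72.   ] -47.38328797432307 -70.15522054326448
sad2 [571.22  114.058  72.   ] 22.28015247852409 -69.70345214427067
ribtop [498.521 273.4   128.   ] -40.733412189675505 93.7115561025631
ribtop2 [566.147 284.267 128.   ] 27.42252518778436 100.5030892059261
flapL [450.694 169.23  107.   ] -94.72046637199033 -7.403635045212712
flapE [446.357 241.141 107.   ] -94.73711144767785 64.6386284575585
flapE2 [625.312 251.356 107.   ] 84.50777269108595 64.10379931260933
```

Emit:
send_rows --plan '[[[0,0,3.6,0,0,0,0],[0,0,3.6,0,0,0,0],[0,0,3.6,0,0,0,0],[0,0,3.6,0,0,0,0],[-0.1,0,3.6,0,0,0,0],[-0.1,0,3.6,0,0,0.013,0],[0,0,0,0,0,0,0],[0,3,0,0,0,0,0],[0,3,0,0,0,0,0],[0,0,0,0,0,0,0]]]'

```text
time_s: 24.88
tcp_pos: [529.8, 326.0, 98.1]
tool_rot: [-1.573, -0.031, 0.064]
ft_force: [-0.1, -0.1, -0.7]
gripper_width: -0.002
```

```bash
python3 - <<'E'
from h import *
go(U(0,146,72),FU)
f=grab_frame('wrist');cv2.imwrite('pics/w28.png',f[:,:,::-1])
E
```

```text
t 24.88 tcp [529.833 326.038  98.05 ] F [-0.12  -0.13  -0.692] w -0.002 q [0.414 0.435 0.04  1.197 0.005 0.354]
 shift first (tool cm): [0.687 2.591 0.168]  then turn: [ 0.002  0.    -0.021]  |  shift if turned first: [0.632 2.605 0.162]
```

View pics/w28.png

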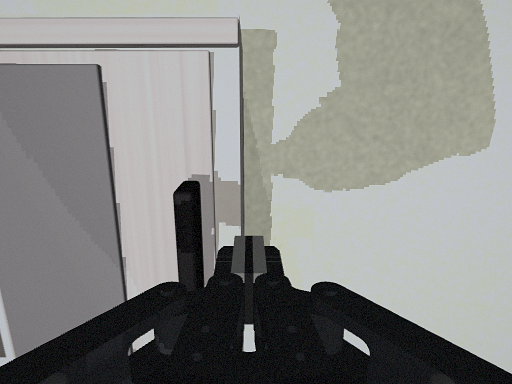

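Emit:
send_rows --plan '[[[0.3,1.2,0,0,0,-0.02,0],[0.3,1.2,0,0,0,0,0],[0,0,0,0,0,0,0],[0,0,-1,0,0,0,0],[0,0,-1,0,0,0,0],[0,0,-1,0,0,0,0],[0,0,0,0,0,0,0]]]'

```text
time_s: 25.52
tcp_pos: [541.6, 295.7, 81.8]
tool_rot: [-1.569, -0.053, 0.038]
ft_force: [0.8, 0.0, -0.2]
gripper_width: 0.0
```

```bash
python3 - <<'E'
from h import *
go(U(0,0,72),FU)
f=grab_frame('wrist');cv2.imwrite('pics/w29.png',f[:,:,::-1])
E
```

```text
t 25.52 tcp [541.619 295.714  81.816] F [ 0.783  0.019 -0.222] w 0.0 q [ 0.365  0.415 -0.035  1.111 -0.002  0.307]
 shift first (tool cm): [ -0.351   0.965 -11.342]  then turn: [-0.001 -0.002  0.01 ]  |  shift if turned first: [ -0.363   0.982 -11.34 ]
```

View pics/w29.png

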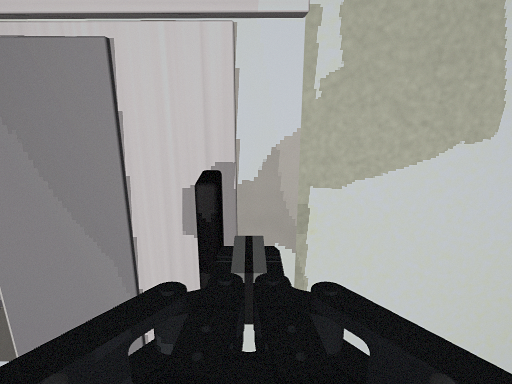

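Emit:
send_rows --plan '[[[0,0.8,0,0,0,0,0],[0,0,0,0,0,0,0],[0,0,-0.8,0,0,0,0],[0,0,-0.8,0,0,0,0],[0,0,-1,0,0,0,0],[0,0,-1,0,0,0,0],[0,0,-1,0,0,0,0],[0,0,0,0,0,0,0]]]'

```text
time_s: 26.23
tcp_pos: [544.3, 249.6, 73.2]
tool_rot: [-1.569, -0.053, 0.038]
ft_force: [-0.4, 0.4, -0.0]
gripper_width: 0.001
```

```bash
python3 - <<'E'
from h import *
go(U(0,0,72),FU)
f=grab_frame('wrist');cv2.imwrite('pics/w30.png',f[:,:,::-1])
E
```

```text
t 26.23 tcp [544.258 249.626  73.184] F [-0.373  0.386 -0.024] w 0.001 q [ 0.291  0.392 -0.096  1.073 -0.002  0.233]
 shift first (tool cm): [-0.337  0.112 -6.725]  then turn: [-0.001 -0.002  0.009]  |  shift if turned first: [-0.35   0.118 -6.724]
```

View pics/w30.png

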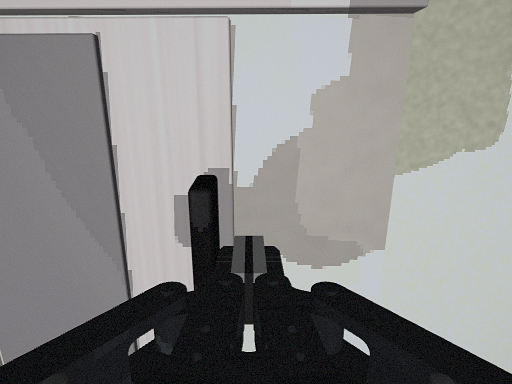

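The cover moves with the push and the flap is still folded. Continuing.

Emit:
send_rows --plan '[[[0,0,-0.8,0,0,0,0],[-0.1,0,-1,0,0,0,0],[-0.1,0,-1,0,0,0,0],[-0.1,0,-1,0,0,0,0],[0,0,-1,0,0,0,0],[0,0,-0.6,0,0,0,0],[0,0,0,0,0,0,0]]]'

```text
time_s: 26.87
tcp_pos: [544.1, 196.1, 72.8]
tool_rot: [-1.569, -0.052, 0.039]
ft_force: [0.0, -0.0, -0.3]
gripper_width: -0.001
```

Emit:
send_rows --plan '[[[0,0,-0.5,0,0,0,0],[0,0,-0.5,0,0,0,0],[0,0,-0.3,0,0,0,0],[0,0,0,0,0,0,0]]]'

```text
time_s: 27.2
tcp_pos: [544.8, 184.3, 72.7]
tool_rot: [-1.569, -0.054, 0.04]
ft_force: [-0.1, -0.9, -0.3]
gripper_width: 0.0
```

```bash
python3 - <<'E'
from h import *
go(U(0,0,72),FU)
f=grab_frame('wrist');cv2.imwrite('pics/w31.png',f[:,:,::-1])
f=grab_frame('top');crop(f,50,130,190,260,5,'t31.png')
E
```

```text
t 27.2 tcp [544.806 184.281  72.685] F [-0.055 -0.864 -0.301] w 0.0 q [ 0.18   0.355 -0.156  1.051 -0.     0.121]
 shift first (tool cm): [-0.013  0.068 -0.198]  then turn: [-0.001 -0.001  0.009]  |  shift if turned first: [-0.012  0.068 -0.198]
```

View pics/w31.png

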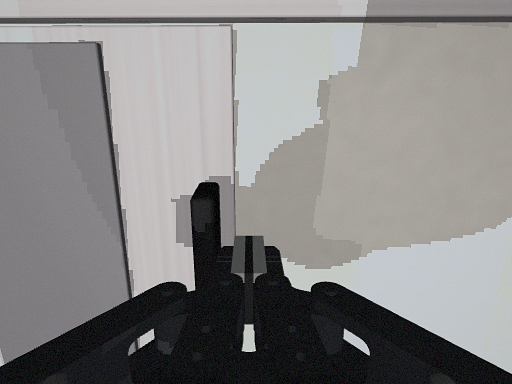

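View pics/t31.png

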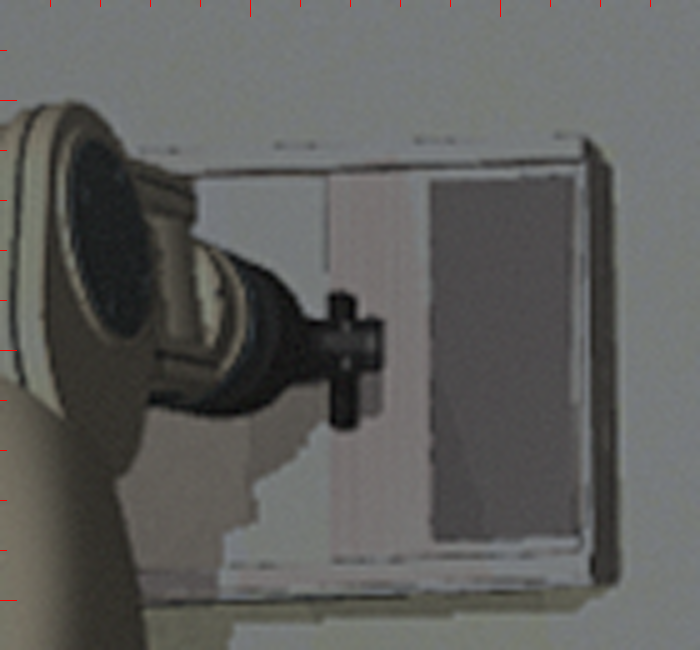

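Emit:
send_rows --plan '[[[0,0,-0.3,0,0,0,0],[0,0,-0.3,0,0,0,0],[0,0,-0.2,0,0,0,0],[0,0,0,0,0,0,0]]]'

```text
time_s: 27.63
tcp_pos: [544.9, 183.4, 72.9]
tool_rot: [-1.556, -0.058, 0.043]
ft_force: [-0.9, 32.9, -2.4]
gripper_width: 0.003
```

Emit:
send_rows --plan '[[[0,0,-0.2,0,0,0,0],[0,0,-0.2,0,0,0,0],[0,0,0,0,0,0,0]]]'

```text
time_s: 27.88
tcp_pos: [544.9, 183.4, 73.0]
tool_rot: [-1.549, -0.06, 0.045]
ft_force: [-2.6, 52.5, -3.3]
gripper_width: 0.001
```

End stop reached: the force rose sharply and the position stayed fixed. Backing off and retracting.

Emit:
send_rows --plan '[[[0,0,0.8,0,0,0,0],[0,0,0.8,0,0,0,0],[0,0,0.8,0,0,0,0],[0,-3,0,0,0,0,0],[0,-4,0,0,0,0,0],[0,-4,0,0,0,0,0],[0,-3,3.5,0,0,0,0],[0,0,4,0,0,0,0],[0,0,4,0,0,0,0],[0,0,0,0,0,0,0]]]'

```text
time_s: 28.72
tcp_pos: [535.7, 313.2, 210.2]
tool_rot: [-1.567, -0.057, 0.042]
ft_force: [-0.3, -0.5, 0.1]
gripper_width: -0.001
```

```bash
python3 - <<'E'
from h import *
go(U(0,0,72),FU)
f=grab_frame('wrist');cv2.imwrite('pics/w32.png',f[:,:,::-1])
f=grab_frame('top');crop(f,50,130,190,260,5,'t32.png')
f=grab_frame('scene');crop(f,300,200,460,350,5,'s32.png')
E
```

```text
t 28.72 tcp [535.731 313.24  210.189] F [-0.332 -0.462  0.099] w -0.001 q [ 0.394  0.371  0.226  1.415 -0.     0.331]
 shift first (tool cm): [ -0.06   13.778 -13.168]  then turn: [-0.003  0.003  0.01 ]  |  shift if turned first: [  0.12   13.819 -13.125]
```

View pics/w32.png

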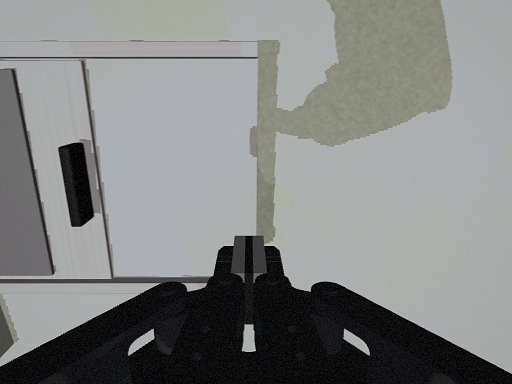

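View pics/t32.png

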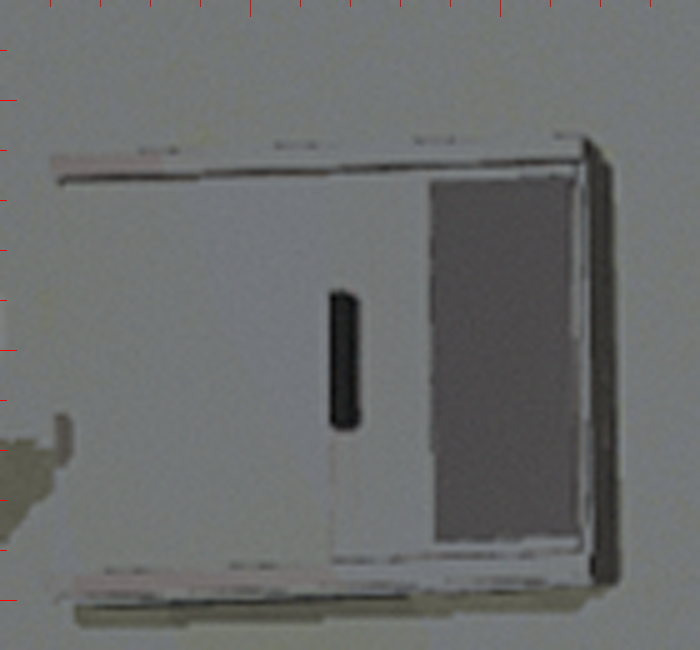

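View pics/s32.png

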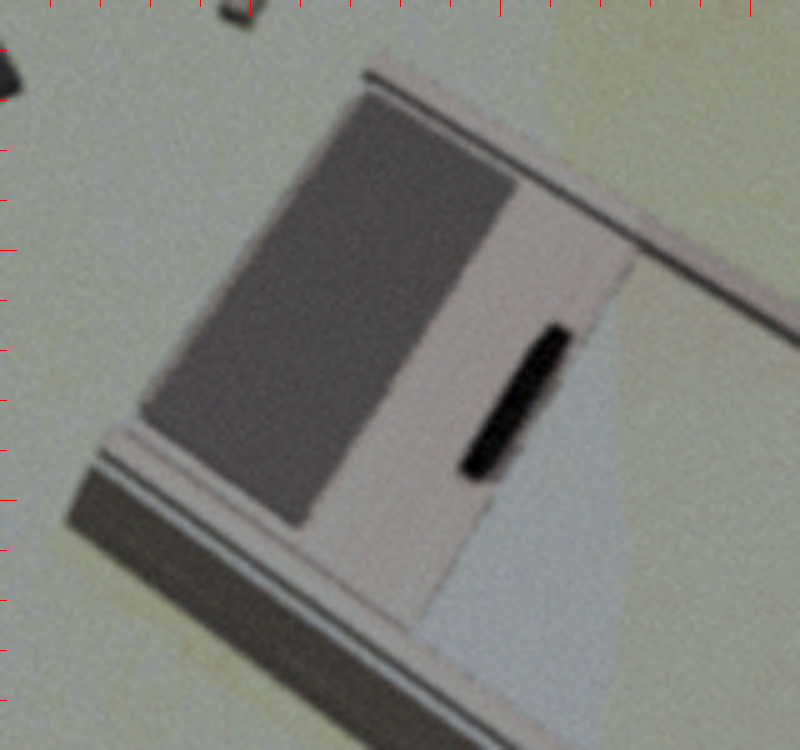

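```bash
python3 - <<'E'
from h import *
ct=get_calibration('top');cs=get_calibration('scene')
T=lambda x,y:(50+x/5-.4,130+y/5-.4)
S=lambda x,y:(300+x/5-.4,200+y/5-.4)
for nm,a,b in [('edge+x',(430,182),(301,528)),('edge-x',(433,541),(517,184)),('hinge+x',(574,178),(140,412)),('hinge-x',(580,538),(367,92))]:
    P,r=tri([ray(ct,T(*a)),ray(cs,S(*b))]);print(nm,P,r[0],(P-UC)@UX,(P-UC)@UY)
for nm,q,z in [('cover edge +y',(330,560),102),('cover edge -y',(583,550),102)]:
    P=onz(ct,T(*q),z);print(nm,(P-UC)@UX,(P-UC)@UY)
P=onz(cs,S(415,622),102);print('cover +y edge scene',(P-UC)@UX,(P-UC)@UY)
f=grab_frame('top');cv2.imwrite('pics/tf.png',f[:,:,::-1])
E
```

```text
edge+x [644.348 128.486 104.771] 0.8888519052934901 96.14163043596903 -59.68607445015486
edge-x [455.926 116.236 104.106] 0.3340975264603892 -92.67600099737601 -60.61564874144559
hinge+x [648.354  52.824 104.595] 1.0323023528195512 95.60418283778343 -135.45279622358967
hinge-x [459.028  41.734 100.377] 1.2004525179398406 -94.04662272823606 -135.1698256392593
cover edge +y -100.39890545383068 -7.154248632627789
cover edge -y -99.99273279969813 -138.08309130637906
cover +y edge scene 99.13890323384739 -5.508752640579908
```

View pics/tf.png

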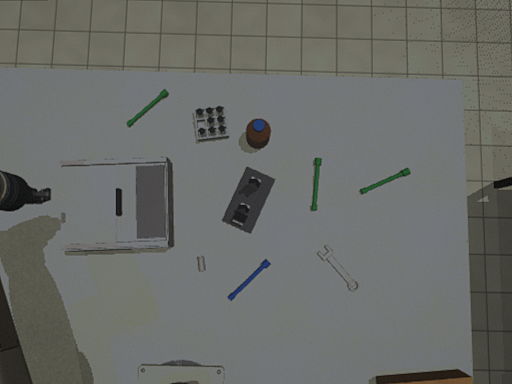

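The flap's edge and hinge measure at the same height, so it is flat. The cover's hinge edge is at unit y ≈ -135 mm, which is fully shut. The bystanders sit at the same pixels as at the start and the robot is clear. Handing in.

```bash
python3 -c "
from station import *
print(job_done())"
```

```text
the job is handed in; nothing more can be done
None
```

I folded the flap flat, set the steel column level in both saddles with the thick end away from the robot, slid the cover shut and handed the job in at about 29 s. `job_done` gives no verdict. Two force readings during the run could still count against it.

**Last checks**
- **Flap:** its free edge and hinge both measured about 100–105 mm high, so it lies flat.
- **Cover:** its hinge edge is at unit y ≈ -135 mm, where the spec puts fully shut. The push ended hard against the stop.
- **Column:** before the cover closed, it measured within about 0.5 mm of the seat line sideways. Lengthwise it was about 5 mm towards the robot, against 15 mm allowed. I couldn't see it again after the cover shut.
- **Bystanders:** the bottle, rack, spanner and cartridge sit at the same pixels as at the start in the top view. The arm was clear of everything.

**What went wrong or disagreed**
- **Tool length:** touching the flap put the closed fingertips about 38 mm behind the reported TCP. The spec puts them at the TCP. Because of this the first tries at the flap passed over its edge.
- **Force at the flap:** on one of those tries the gripper's knuckle caught on the flap, and the wrist force reached about 80 N (70 N of it upward). That is under the 120 N wrist limit. If it counts as the gripper's body pressing, it is over the 40 N limit.
- **Force at the cover's stop:** the fingers pressed with about 52 N before I backed off.
- **Cover moved early:** the flap tries also pushed the cover about 13 mm further open, which did no harm.

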